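# Torque the shelf-foot bolt and scan it off

### The arm

A 6-joint arm with a two-finger parallel gripper is mounted at the origin on the work surface. World frame = base frame: x ahead of the robot, y to its left, z up, the work surface at z = 0. Lengths are in mm, angles in rad, forces in N, time in s.
With the tool pointing down it reaches from about 300 to 950 mm from the base axis. Payload 3.1 kg.
Tool frame: the origin (TCP) lies at the very end of the fingers, on their centre line; the grasp point (between the pads) lies 19 mm behind it; y points along the fingers, z is the direction in which the jaws open and shut, and the axes are right-handed (so a half turn about y gives the same grasp; the last joint's range is limited). The gripper opens to 85 mm and grips with 20 to 120 N. Pads are 22 mm wide; open, the fingers measure 114 mm over their backs; the gripper's body (76 mm by 85 mm) begins 54 mm behind the grasp point. The pads swing forward as they close: fully open they stand 13 mm farther back than shut.
Start: joints at [1.091, 0.308, 1.634, -0, 1.2, -0.07], TCP at [249.042, 573.245, 231.272] pointing down, gripper open.
Joint ranges: [-3.06, 3.06], [-0.79, 1.96], [0.05, 2.63], [-1.19, 4.34], [0.05, 2.64], [-2.94, 2.94]. Speed limits (rad/s): [2.79, 2.79, 3.14, 3.14, 3.14, 3.14].

### API

Orientations are given as a unit quaternion [w, x, y, z].
In Python, from cell import r gives the robot as it stands.
- The arm moves only by the tool move_arm, never from a script. Its argument "increments" is one flat list of numbers, 4 for each row, row after row: the shift along the tool's x, y, z in mm, then the turn about the tool's y in degrees. In form: [tx, ty, tz, turn, tx, ty, tz, turn, ...]. A call has 1 to 8 rows; each row is the pose to reach, as a shift and turn from the pose commanded when the call began, along the tool's axes at that moment; what a row does not reach only later rows make up. A row lasts 1/12 s, in which the tool goes at most 41.7 mm and 7.16 degrees, less where a joint would pass 70% of its speed; a pose out of reach is approached as far as the arm can. A call with a gripper value outside its range is refused whole. "claw" is the opening, from 0 (shut) to 1 (fully open), set as the call begins (left out, the last holds). The fingers move at their own pace and stop on an object; the grip force is fixed at half the most. Time passes only in rows, so rows that repeat a pose let the fingers close. It gives the time, the measured TCP pose, the force and the opening at its end, in the units of the state.
- r.read_state(): the state, without advancing time (a new reading comes with each control period).
- r.capture(name): name is "side" or "top" or "wrist"; returns a dict with "pixels" (480x640x3 uint8, red, green, blue), "K" (3x3 intrinsics, pixels), "R" (3x3) and "t" (3): a world point X has camera coordinates R X + t; the wrist camera has in their place "mount" (4x4, takes a point from camera to tool coordinates, whose origin is the TCP and whose axes are the tool frame's). Camera axes: x right, y down, z forward; pixel columns grow to the right and rows downward; lengths in mm; the calibration is good to about 2 mm. A picture is of the moment at which its call begins: read the wrist's pose just before it. There is no depth.
- r.close_job(): hands the job in, once; it reports no verdict.
The state is a dict: "t": time; "joint_pos": joint angles; "joint_vel": joint speeds; "joint_torque": joint torques, N m; "tool_pos": TCP position; "tcp_rot": TCP orientation; "force": force on the tool from outside, world axes, zero at the start; "moment": the same for the moment, N m; "grip_width": opening from 0.0 (shut) to 1.0 (fully open).
Only numpy, scipy, OpenCV 4.12 (cv2) and the standard library are available. Lean on these libraries where they do the work, as an engineer would, in place of code of your own. Each camera call takes 0.05 s, during which the arm holds its last target.

### The job

Pull the click wrench that sits on the bolt of the shelf foot clockwise (seen from above) until the bolt is tight and the handle trips, going no further once it has clearly bent, and let go of it with the bolt left tight. Then pick up the barcode scanner and hold it still for a second, pointing squarely at the barcode on the slanted order card from about 10 cm away. Finally lay the scanner gently back down flat on its black mat, and leave everything else on the counter where it stands.

Things in the scene. Friction and masses are not known exactly. Their poses are not given: they have to be found in the camera images.
- bolt (a joint): Turn of the bolt and the wrench head on it, rad, about the vertical bolt axis. Grows clockwise seen from above (tightening) from 0 to a hard stop at 1.2 (bolt tight). Starts between 0 and 0.45. Turning it takes about 0.4 N m (2 to 3 N at the grip point) and it stays where it is left.
- click (a joint): Bend of the wrench's sprung knuckle, rad, about a vertical axis 45 mm from the bolt axis; 0 = straight, grows as the handle bends clockwise from the head, end stop 0.45. Stays straight until about 8 N is pulled sideways at the grip (reached only with the bolt at its stop), then yields softly, up to 11 N. Tripped above 0.12; forced above 0.35. Springs back to 0 when let go.
- bolt_axis (a point): Point on the vertical bolt axis in the middle of the steel wrench head (42 mm across, brass hex bolt on top), 80 mm above the table. x axis: along the wrench from bolt to knuckle, z up. The bolt stands on a grey jig block (150 x 130 x 45 mm); a blue angle upright 203 mm high stands 30 to 55 mm from the bolt, on the side away from the wrench's swing.
- handle_grip (a point): Middle of the black rubber grip of the wrench handle: a level round bar 24 mm in diameter and 130 mm long, 170 mm from the bolt axis when straight (125 mm from the knuckle), 80 mm above the table. Its x axis points along the handle away from the bolt, z up.
- scanner: Loose hand-held barcode scanner, 160 g, lying on its mat. Origin: under its middle, on its underside. x axis = the way it looks; the beam runs along x, 19 mm above the underside, from the window at x = 75 mm. z up when lying. Grey bar handle 34 mm wide (y), 34 mm high, from x = -85 to +25 mm; white head 56 mm wide, 38 mm high from x = 25 to 75 mm with an amber window at its front.
- mat: Fixed black rubber mat, 115 (x) x 220 (y) x 4 mm high, on which the scanner lies roughly lengthwise, looking to the robot's right. Origin: centre of its underside, on the table.
- barcode (a point): Centre of the barcode on the order card: white paper 96 x 71 mm with black bars, on a blue plate 110 x 85 mm. z axis = outward normal of the face, pointing 35 degrees above level, roughly to the robot's left; x axis level along the card. About 67 mm above the table, on a fixed dark stand with a 120 x 100 mm foot.
- tape_roll: Bystander: green roll of tape lying flat, 90 mm across, 25 mm high.
- spray_can: Bystander: blue spray can standing, 60 mm across, 170 mm high.
- nut_jar: Bystander: jar with a white cap, 70 mm across, 90 mm high.
- screw_box: Bystander: cardboard box 110 x 75 x 50 mm.
- screwdriver: Bystander: screwdriver with orange handle lying on the table.
- tape_measure: Bystander: grey tape measure standing, 70 x 40 x 66 mm.
Mind the look-alikes: they are no part of the job. Leave any purple look-alike of the scanner alone.

How it is judged:
By the outcome, as a careful person would: the job done as asked, in the order asked, and still so for the second after the job is handed in, with the robot touching nothing.
It also fails if it takes over 62 s, if anything falls off the work surface, if the arm or the gripper's body presses on something with over 40 N, if the wrist force passes 120 N, or if a joint passes its speed limit or range.

## Working session

There is one attempt and no reset: what is moved stays moved. The work goes in short steps, Python scripts to look and compute and a tool call to move; the robot and the scene stay as the last step left them, time stands still between calls to the robot, and variables do not carry over. Pictures are saved under pics/ and viewed, and the job is handed in when it is done.

Besides the shell and the picture viewer there is one more tool, called after ">>>" as name(argument=value, ...) on one line, values as JSON. move_arm: Moves the arm, as the interface text tells. Its arguments: {"type":"object","properties":{"increments":{"type":"array"},"claw":{"type":"number"}},"required":["increments"]}

```bash
ls; mkdir -p pics; python3 - <<'E'
from cell import r
import cv2
s=r.read_state(); print(s)
for n in ["side","top","wrist"]:
    c=r.capture(n); cv2.imwrite(f"pics/{n}0.png",c["pixels"][:,:,::-1])
    print(n,{k:v for k,v in c.items() if k!="pixels"})
E
```

```text
pics
{'t': 0.0, 'joint_pos': array([ 1.09128855e+00,  3.09014453e-01,  1.63517301e+00,  4.44436932e-05,
        1.19969568e+00, -6.96733544e-02]), 'joint_vel': array([-0.00183255, -0.00051141,  0.00186048,  0.00020596,  0.00060955,
       -0.00155627]), 'joint_torque': array([ 2.06600685e-03, -4.15246868e+01, -2.76671362e+01,  3.93731546e-05,
        1.00389871e-02,  2.45242823e-06]), 'tool_pos': array([248.65801503, 572.52045949, 230.04763956]), 'tcp_rot': array([-0.69153546,  0.69308646, -0.14412558,  0.14365823]), 'force': array([ 0.01261988, -0.19288721, -0.83409167]), 'moment': array([-0.02767762,  0.05557885, -0.0347402 ]), 'grip_width': 0.9965908267906538}
side {'K': array([[495.98705864,   0.        , 316.87343324],
       [  0.        , 495.98705864, 246.68194133],
       [  0.        ,   0.        ,   1.        ]]), 'R': array([[ 0.97936327, -0.20198587,  0.00702094],
       [-0.12474192, -0.63143516, -0.7653294 ],
       [ 0.159019  ,  0.7486597 , -0.64360051]]), 't': array([-507.83045544,  101.10735013, 1223.02628801])}
top {'K': array([[450.78350956,   0.        , 316.36
[... 176 characters left out ...]
,
       [-9.96190940e-01,  8.56962818e-04, -8.71944731e-02],
       [ 8.71649157e-02, -1.80396569e-02, -9.96030546e-01]]), 't': array([ -63.43370227,  519.8720254 , 1231.44821655])}
wrist {'K': array([[431.27479703,   0.        , 316.16185501],
       [  0.        , 431.27479703, 240.97175198],
       [  0.        ,   0.        ,   1.        ]]), 'mount': array([[ 3.09476028e-04,  9.52980066e-01,  3.03032835e-01,
        -7.76453010e+01],
       [ 4.57054344e-04, -3.03032952e-01,  9.52979969e-01,
        -1.43281298e+02],
       [ 9.99999848e-01, -1.56421982e-04, -5.29345113e-04,
         1.18779547e+00],
       [ 0.00000000e+00,  0.00000000e+00,  0.00000000e+00,
         1.00000000e+00]])}
```

View pics/side0.png

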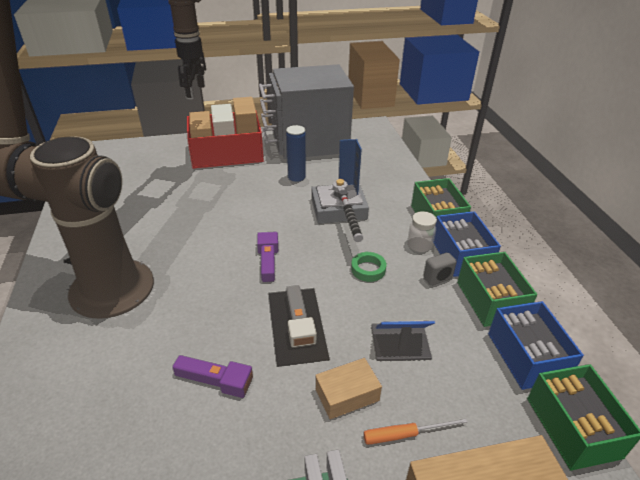

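View pics/top0.png

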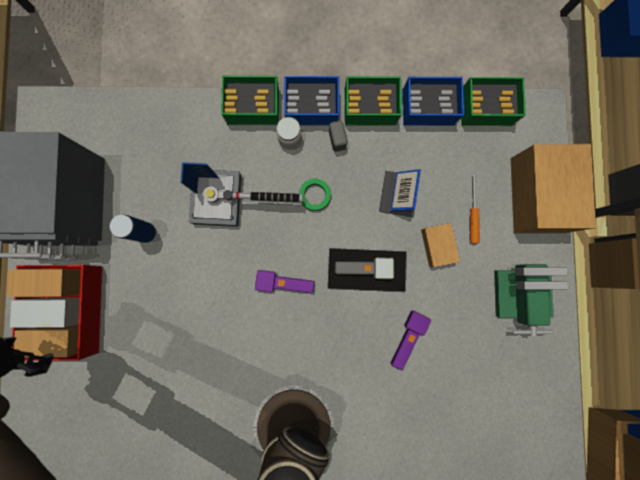

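View pics/wrist0.png

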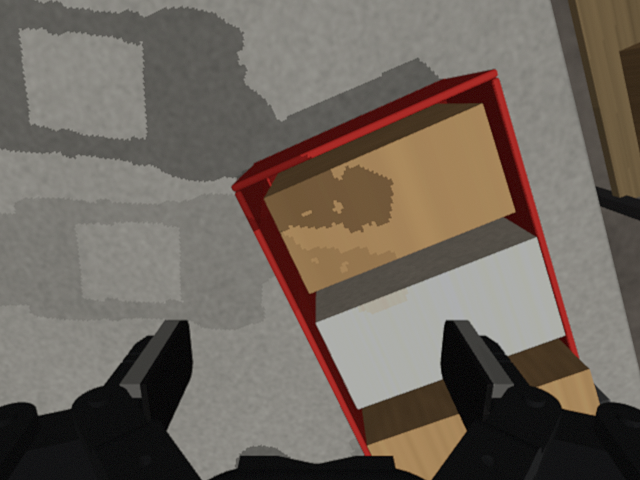

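```bash
cat > h.py <<'E'
import numpy as np, cv2
from cell import r
from scipy.spatial.transform import Rotation as Ro
def cap(n,f=None):
    c=r.capture(n)
    if f: cv2.imwrite(f"pics/{f}.png",c["pixels"][:,:,::-1])
    return c
def ray(c,u,v,z):
    K,R,t=c["K"],c["R"],c["t"]
    d=R.T@np.linalg.inv(K)@np.array([u,v,1.]); o=-R.T@t
    return o+d*(z-o[2])/d[2]
def proj(c,X):
    p=c["K"]@(c["R"]@np.array(X,float)+c["t"]); return p[:2]/p[2]
def crop(c,u0,v0,u1,v1,f,s=6):
    im=c["pixels"][v0:v1,u0:u1,::-1]
    cv2.imwrite(f"pics/{f}.png",cv2.resize(im,None,fx=s,fy=s,interpolation=cv2.INTER_CUBIC))
def rot(q): return Ro.from_quat([q[1],q[2],q[3],q[0]]).as_matrix()
E
python3 - <<'E'
from h import *
s=r.read_state(); print(rot(s["tcp_rot"]))
c=cap("top"); crop(c,175,150,335,235,"t1",5); crop(c,320,150,460,300,"t2",4)
c=cap("side"); crop(c,250,130,400,290,"s1",4);crop(c,260,280,450,380,"s2",4)
E
```

```text
[[ 9.17221899e-01 -8.30321278e-04  3.98375825e-01]
 [-3.98376676e-01 -1.64577315e-03  9.17220429e-01]
 [-1.05951403e-04 -9.99998301e-01 -1.84031980e-03]]
```

View pics/t1.png

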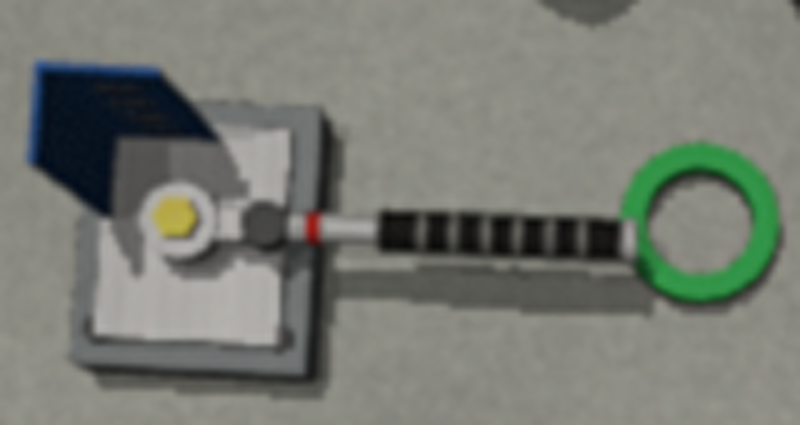

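View pics/t2.png

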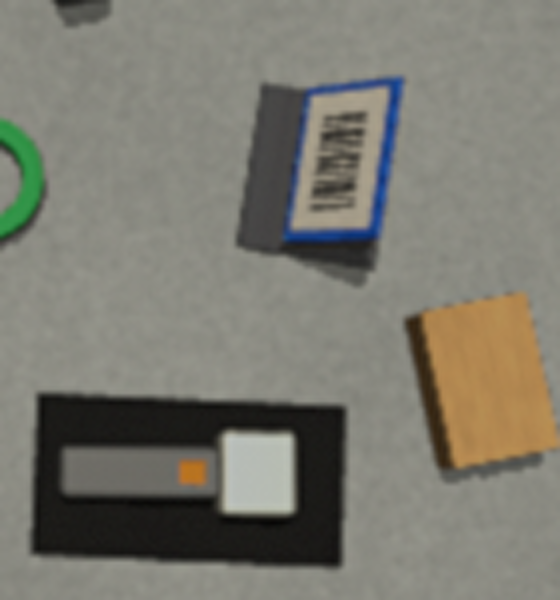

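View pics/s1.png

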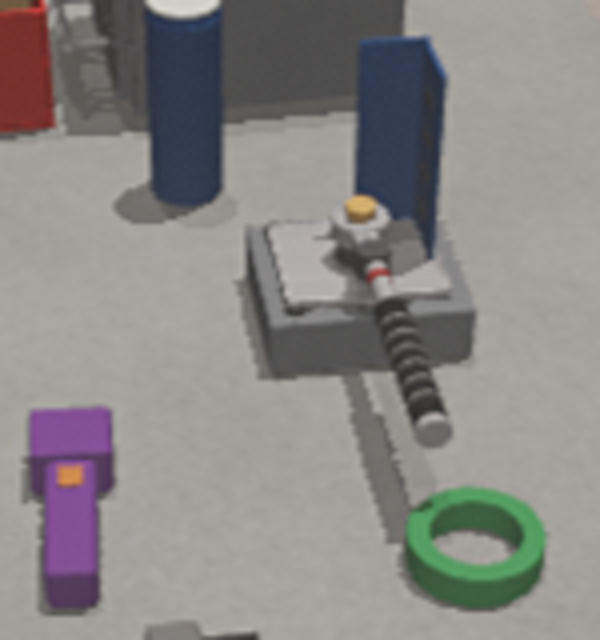

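View pics/s2.png

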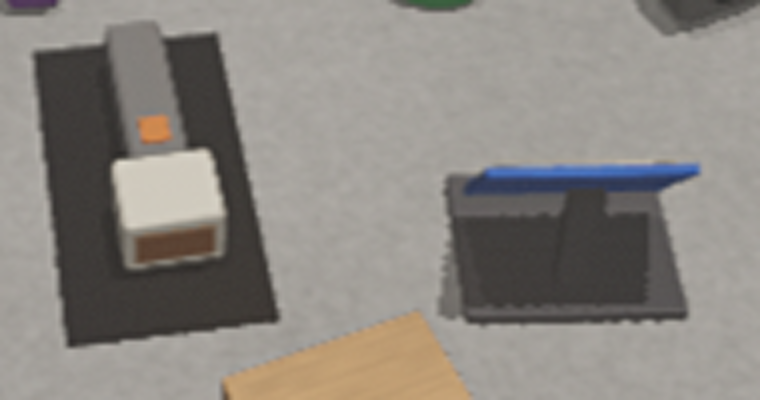

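```bash
python3 - <<'E'
from h import *
c=cap("top")
def T1(u,v):return (175+u/5-.4,150+v/5-.4)
def T2(u,v):return (320+u/4-.4,150+v/4-.4)
P=lambda q,z:ray(c,*q,z).round(1)
b=P(T1(175,216),92); k=P(T1(264,226),85); g=P(T1(498,235.5),85); g1=P(T1(378,230),80); g2=P(T1(618,240),80)
print("bolt",b,"kn",k,"grip",g,np.linalg.norm((g-b)[:2]),"ends",g1,g2,np.degrees(np.arctan2(*(g2-g1)[1::-1])))
print("jig",[P(T1(*q),45) for q in [(95,100),(325,105),(312,372),(72,362)]])
print("upright top",[P(T1(*q),203) for q in [(36,64),(158,68),(30,162)]])
print("sc tail",P(T2(61,472),38),"front",P(T2(296,474),42), [P(T2(*q),42) for q in [(222,431),(296,432),(296,516),(222,516)]])
print("tail",[P(T2(*q),38) for q in [(61,447),(61,497),(215,447),(215,497)]])
print("mat",[P(T2(*q),4) for q in [(38,395),(345,407),(341,565),(32,552)]])
for z in (32,67,102): print(z,[P(T2(*q),z) for q in [(303,90),(403,78),(382,242),(284,241)]])
print("paper center",P(T2(342,160),67), "bars", P(T2(340,161),67))
print("foot", [P(T2(*q),3) for q in [(265,84),(240,246),(370,272)]])
print("purple",[P(q,30) for q in [(256,270),(258,291),(314,283),(313,293)]])
print("screwbox",[P(T2(*q),50) for q in [(420,312),(525,292),(555,448),(450,470)]])
print("vise", P((530,290),0),"bins",[P(q,40) for q in [(222,124),(524,124)]], "can", P((120,226),170))
E
```

```text
bolt [629.6 218.7  92. ] kn [625.6 173.1  85. ] grip [620.6  48.8  85. ] 170.13820852471673 ends [624.4 113.2  80. ] [619.1 -14.9  80. ] -92.36920012673136
jig [array([703.1, 274.2,  45. ]), array([700.5, 147.7,  45. ]), array([552.1, 153. ,  45. ]), array([557.6, 283.6,  45. ])]
upright top [array([683. , 262.2, 203. ]), array([681.1, 203.7, 203. ]), array([635.2, 263.9, 203. ])]
sc tail [ 432.8 -114.4   38. ] front [ 431.  -274.9   42. ] [array([ 460.5, -224.6,   42. ]), array([ 459.7, -275.4,   42. ]), array([ 402.4, -274.4,   42. ]), array([ 402.5, -223.8,   42. ])]
tail [array([ 449.8, -114.5,   38. ]), array([ 415.7, -114.3,   38. ]), array([ 449.7, -220.2,   38. ]), array([ 415.5, -219.8,   38. ])]
mat [array([ 487.6, -100.5,    4. ]), array([ 478.8, -317.7,    4. ]), array([ 367.9, -312.6,    4. ]), array([377.6, -95.7,   4. ])]
32 [array([ 700.1, -286.4,   32. ]), array([ 708.8, -357.1,   32. ]), array([ 592.4, -339.7,   32. ]), array([ 593.1, -271.2,   32. ])]
67 [array([ 691.9, -279.5,   67. ]), array([ 700.4, -348.2,   67. ]), array([ 587.3, -331.3,   67. ]), array([ 588. , -264.7,   67. ])]
102 [array([ 683.7, -272.6,  102. ]), array([ 691.9, -339.3,  102. ]), array([ 582.2, -322.9,  102. ]), array([ 582.8, -258.3,  102. ])]
paper center [ 643.6 -305.2   67. ] bars [ 642.9 -303.9   67. ]
foot [array([ 711.2, -264.8,    3. ]), array([ 593.8, -245.1,    3. ]), array([ 575.1, -337.7,    3. ])]
purple [array([426.8, 101.7,  30. ]), array([369.5,  95.7,  30. ]), array([390.9, -57.4,  30. ]), array([363.6, -54.6,  30. ])]
screwbox [array([ 541.4, -360.5,   50. ]), array([ 555.2, -433.2,   50. ]), array([ 448.2, -450.7,   50. ]), array([ 433.3, -378.5,   50. ])]
vise [ 369. -669.    0.] bins [array([834.1, 199.2,  40. ]), array([ 837.3, -652.8,   40. ])] can [532.9 418.  170. ]
```

```bash
cat >> h.py <<'E'
def plan(target,zang,n=None):
    """tool shift + turn from measured pose to TCP target with jaw axis at zang deg (mod 180)"""
    s=r.read_state(); R=rot(s["tcp_rot"]); d=R.T@(np.array(target)-s["tool_pos"])
    a=np.degrees(np.arctan2(R[1,2],R[0,2])); turn=(a-zang+90)%180-90
    print("t",round(s["t"],2),"pos",s["tool_pos"].round(1),"zang",round(a,1),"shift",d.round(1),"turn",round(turn,1),"F",s["force"].round(1),"w",round(s["grip_width"],3),"J",s["joint_pos"].round(2))
E
python3 - <<'E'
from h import *
c=cap("side"); print(proj(c,(621.2,49,80)),proj(c,(629.6,218.7,92)),proj(c,(642,-305,67)))
plan((621,49,140),-2.9)
E
```

```text
[351.48779477 220.66871719] [339.54142172 182.08590347] [403.01562952 323.09735754]
t 0.35 pos [249.  573.1 231. ] zang 66.5 shift [ 550.    91.1 -332.4] turn 69.4 F [-0.5 -0.3 -0.1] w 0.997 J [ 1.09  0.31  1.63 -0.    1.2  -0.07]
```

>>> move_arm(increments=[34, 5, -21, 4.5, 69, 11, -41, 9, 103, 17, -62, 13, 137, 23, -83, 17.5, 172, 29, -104, 22, 206, 34, -125, 26, 240, 40, -145, 30.5, 275, 46, -166, 35], claw=0.6)

```text
t: 1.02
tool_pos: [436.0, 310.0, 185.4]
tcp_rot: [0.617, -0.616, 0.346, -0.347]
force: [0.5, 0.7, -0.8]
grip_width: 0.598
```

```bash
python3 - <<'E'
from h import *
plan((621,49,140),-2.9)
E
```

```text
t 1.02 pos [436.  310.  185.4] zang 31.3 shift [319.1  45.4  22.3] turn 34.2 F [ 0.5  0.7 -0.8] w 0.598 J [ 0.54  0.19  1.89  0.    1.07 -0.01]
```

>>> move_arm(increments=[40, 6, 3, 4.5, 80, 12, 6, 9, 120, 17, 8, 13, 160, 23, 11, 17, 200, 29, 14, 21.5, 240, 34, 17, 26, 280, 40, 20, 30, 319, 45, 22, 34])

```text
t: 1.68
tool_pos: [621.8, 49.1, 140.0]
tcp_rot: [-0.488, 0.488, -0.512, 0.512]
force: [0.6, 0.1, 0.4]
grip_width: 0.602
```

```bash
python3 - <<'E'
from h import *
plan((621,49,56),-2.9)
c=cap("wrist","w1")
E
```

```text
t 1.68 pos [621.8  49.1 140. ] zang -2.7 shift [ 0.1 84.  -0.8] turn 0.2 F [0.6 0.1 0.4] w 0.602 J [0.01 0.4  1.71 0.   1.03 0.06]
```

View pics/w1.png

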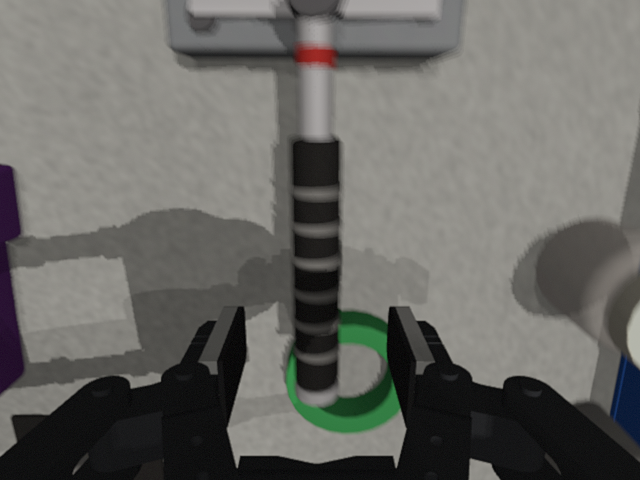

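>>> move_arm(increments=[0, 30, 0, 0, 0, 58, 0, 0, 0, 80, 0, 0, 0, 84, 0, 0, 0, 84, 0, 0], claw=0.42)

```text
t: 2.15
tool_pos: [618.6, 51.1, 54.1]
tcp_rot: [0.488, -0.49, 0.512, -0.509]
force: [0.3, 0.4, -0.3]
grip_width: 0.419
```

```bash
cat > arc.py <<'E'
from h import *
import sys
# arc steps: rotate grip clockwise about bolt by list of degrees, in tool frame
B=np.array([629.6,218.7])
def arc(degs,rad=0):
    s=r.read_state(); R=rot(s["tcp_rot"]); p=s["tool_pos"]; out=[]
    v=p[:2]-B
    print("t",round(s["t"],2),"pos",p.round(1),"ang",np.degrees(np.arctan2(v[1],v[0])).round(1),"rad",np.linalg.norm(v).round(1),"zang",np.degrees(np.arctan2(R[1,2],R[0,2])).round(1),"F",s["force"].round(1),"M",s["moment"].round(2),"w",round(s["grip_width"],3),"J6",s["joint_pos"][5].round(2))
    for d in degs:
        a=np.radians(-d); M=np.array([[np.cos(a),-np.sin(a)],[np.sin(a),np.cos(a)]])
        w=M@v; q=R.T@np.array([*(w-v),0]); print(np.r_[q,d].round(1))
if __name__=="__main__": arc([float(x) for x in sys.argv[1:]])
E
python3 arc.py 4 8 12 16 20 24 28 32
```

```text
t 2.15 pos [618.6  51.1  54.1] ang -93.8 rad 168.0 zang -2.5 F [ 0.3  0.4 -0.3] M [-0.02 -0.02 -0.04] w 0.419 J6 0.06
[ -0.7   0.1 -11.7   4. ]
[ -2.2   0.1 -23.3   8. ]
[ -4.5   0.2 -34.8  12. ]
[ -7.6   0.2 -46.1  16. ]
[-11.4   0.3 -57.2  20. ]
[-16.1   0.3 -68.   24. ]
[-21.4   0.4 -78.4  28. ]
[-27.5   0.4 -88.4  32. ]
```

>>> move_arm(increments=[-0.7, 0, -11.7, 4, -2.2, 0, -23.3, 8, -4.5, 0, -34.8, 12, -7.6, 0, -46.1, 16, -11.4, 0, -57.2, 20, -16.1, 0, -68, 24, -21.4, 0, -78.4, 28, -27.5, 0, -88.4, 32])

```text
t: 2.82
tool_pos: [536.1, 82.0, 59.2]
tcp_rot: [-0.331, 0.327, -0.625, 0.628]
force: [1.3, -2.2, -0.4]
grip_width: 0.423
```

```bash
python3 arc.py 2 4 6 8 10 12 14 16; python3 -c "
from h import *
c=cap('top'); crop(c,175,150,335,270,'t3',5)"
```

```text
t 2.82 pos [536.1  82.   59.2] ang -124.4 rad 165.6 zang -34.6 F [ 1.3 -2.2 -0.4] M [-0.54 -0.16 -0.02] w 0.423 J6 0.68
[-0.1 -0.  -5.8  2. ]
[ -0.4  -0.1 -11.6   4. ]
[ -0.8  -0.1 -17.3   6. ]
[ -1.5  -0.1 -23.1   8. ]
[ -2.4  -0.2 -28.8  10. ]
[ -3.5  -0.2 -34.4  12. ]
[ -4.7  -0.2 -40.1  14. ]
[ -6.2  -0.3 -45.7  16. ]
```

View pics/t3.png

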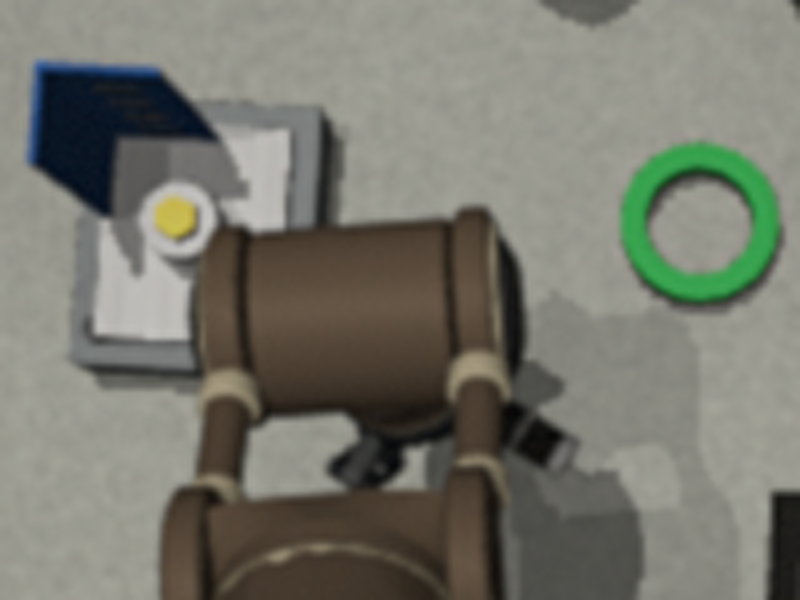

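>>> move_arm(increments=[-0.1, 1, -5.8, 2, -0.4, 2, -11.6, 4, -0.8, 2, -17.3, 6, -1.5, 2, -23.1, 8, -2.4, 2, -28.8, 10])

```text
t: 3.28
tool_pos: [514.4, 100.6, 57.1]
tcp_rot: [-0.276, 0.272, -0.651, 0.653]
force: [1.9, -1.6, 2.0]
grip_width: 0.419
```

```bash
python3 arc.py 2 4 6 8
```

```text
t 3.28 pos [514.4 100.6  57.1] ang -134.3 rad 165.0 zang -44.4 F [ 1.9 -1.6  2. ] M [-0.36 -0.19  0.01] w 0.419 J6 0.89
[-0.1 -0.  -5.8  2. ]
[ -0.4  -0.1 -11.5   4. ]
[ -0.9  -0.1 -17.2   6. ]
[ -1.5  -0.1 -23.    8. ]
```

>>> move_arm(increments=[0.4, 0, -5.8, 2, 0.6, 0, -11.5, 4, 1, 0, -17.2, 6, 1, 0, -17.2, 6])

```text
t: 3.62
tool_pos: [500.8, 112.8, 56.7]
tcp_rot: [-0.242, 0.238, -0.665, 0.666]
force: [1.5, -0.1, 0.6]
grip_width: 0.418
```

```bash
python3 arc.py 2 4 6 8
```

```text
t 3.62 pos [500.8 112.8  56.7] ang -140.6 rad 166.8 zang -50.4 F [ 1.5 -0.1  0.6] M [-0.09 -0.12 -0.01] w 0.418 J6 1.02
[-0.1 -0.  -5.8  2. ]
[ -0.4  -0.  -11.6   4. ]
[ -1.   -0.1 -17.4   6. ]
[ -1.7  -0.1 -23.2   8. ]
```

>>> move_arm(increments=[0, 0, -5.8, 2, 0, 0, -11.6, 4, -0.5, 0, -17.4, 6])

```text
t: 3.87
tool_pos: [491.2, 125.3, 56.5]
tcp_rot: [-0.207, 0.202, -0.676, 0.678]
force: [5.3, -7.5, 1.7]
grip_width: 0.421
```

```bash
python3 arc.py 2 4 6 8
```

```text
t 3.87 pos [491.2 125.3  56.5] ang -146.0 rad 167.0 zang -56.4 F [ 5.3 -7.5  1.7] M [-1.27 -0.76  0.07] w 0.421 J6 1.15
[-0.1 -0.  -5.8  2. ]
[ -0.3  -0.1 -11.7   4. ]
[ -0.8  -0.1 -17.5   6. ]
[ -1.5  -0.1 -23.3   8. ]
```

>>> move_arm(increments=[0, 0, 0, 0, 0, 0, 0, 0])

```text
t: 4.03
tool_pos: [491.5, 124.8, 56.5]
tcp_rot: [-0.208, 0.203, -0.675, 0.678]
force: [4.7, -6.6, -0.5]
grip_width: 0.414
```

```bash
python3 arc.py 2 4 ; python3 -c "
from h import *
c=cap('side'); crop(c,240,140,400,290,'s3',5)
c=cap('wrist','w3')"
```

```text
t 4.03 pos [491.5 124.8  56.5] ang -145.8 rad 167.0 zang -56.2 F [ 4.7 -6.6 -0.5] M [-0.89 -0.7   0.08] w 0.414 J6 1.15
[-0.1 -0.  -5.8  2. ]
[ -0.3  -0.1 -11.7   4. ]
```

View pics/s3.png

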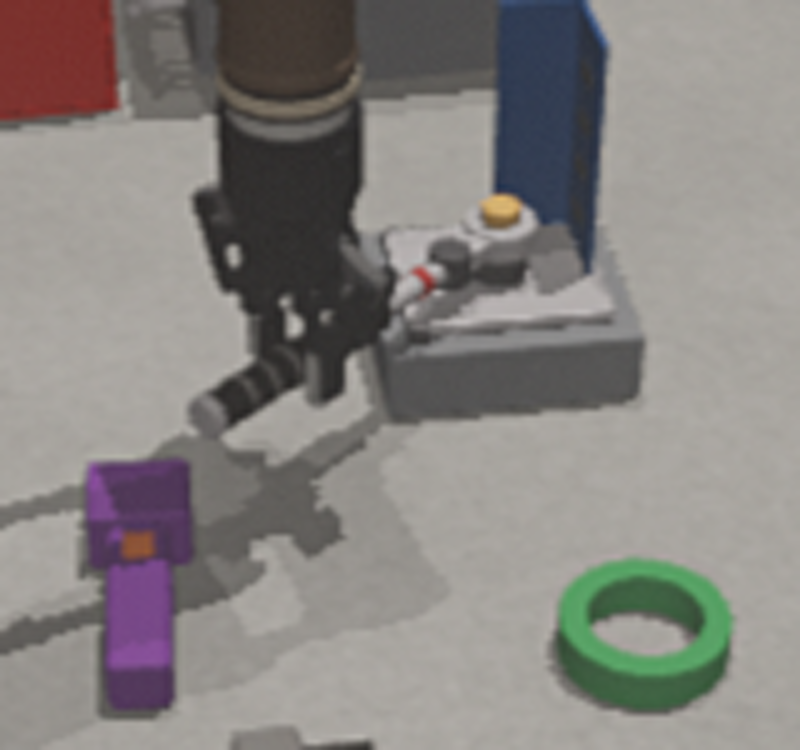

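View pics/w3.png

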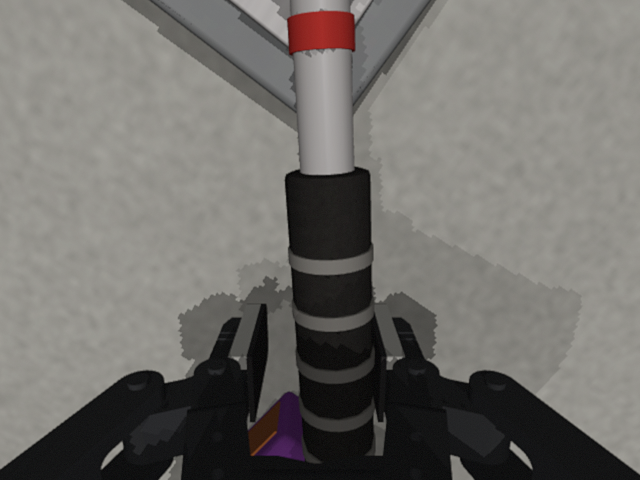

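```bash
cat > bend.py <<'E'
from h import *
import sys
c=r.capture("side")
a=[float(x) for x in sys.argv[1:]]
u0,v0,s=240,140,5
def P(u,v,z): return ray(c,u0+u/s-.4,v0+v/s-.4,z)
b=P(502,210,92); k=P(a[0],a[1],92); e=P(a[2],a[3],80)
ang=lambda d:np.degrees(np.arctan2(d[1],d[0]))
print(b,k,e,"head",ang(k-b),"handle",ang(e-k),"kn-b",np.linalg.norm((k-b)[:2]),"k-e",np.linalg.norm((e-k)[:2]))
B=np.array([629.6,218.7])
print("from B: end", ang(e[:2]-B), np.linalg.norm(e[:2]-B))
E
python3 bend.py 450 250 208 415
```

```text
[631.50687306 220.95162424  92.        ] [592.88810672 186.20040451  92.        ] [438.35784459  76.40302136  80.        ] head -138.01743541901178 handle -144.6053112537168 kn-b 51.95244350761853 k-e 189.5654695888724
from B: end -143.34828124707855 238.37363976805798
```

>>> move_arm(increments=[0, 0, -4, 2, 0, 0, -8, 4, 0, 0, -11.5, 6, 0, 0, -11.5, 6])

```text
t: 4.52
tool_pos: [486.0, 134.4, 56.7]
tcp_rot: [-0.173, 0.166, -0.685, 0.688]
force: [6.1, -6.2, -0.1]
grip_width: 0.422
```

```bash
python3 arc.py 2 4 ; python3 -c "
from h import *
c=cap('side'); crop(c,240,140,400,290,'s4',5)"
```

```text
t 4.52 pos [486.  134.4  56.7] ang -149.6 rad 166.5 zang -62.3 F [ 6.1 -6.2 -0.1] M [-0.96 -0.83  0.09] w 0.422 J6 1.28
[ 0.2 -0.  -5.8  2. ]
[  0.1  -0.1 -11.6   4. ]
```

View pics/s4.png

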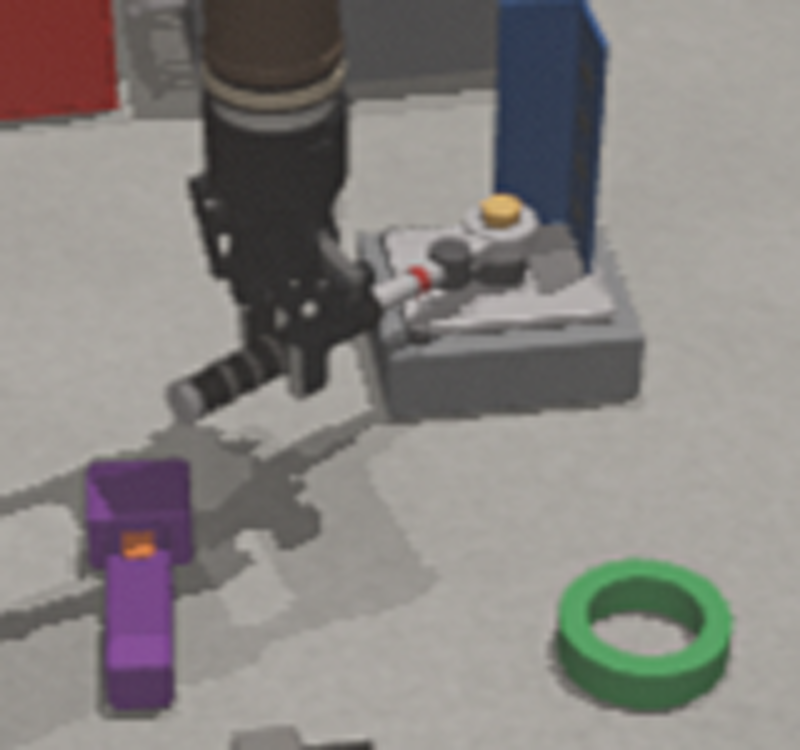

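```bash
python3 bend.py 450 250 185 402
```

```text
[631.50687306 220.95162424  92.        ] [592.88810672 186.20040451  92.        ] [428.14571646  89.92399282  80.        ] head -138.01743541901178 handle -149.69773630186046 kn-b 51.95244350761853 k-e 190.81195611267304
from B: end -147.41198809582357 239.0963997663876
```

>>> move_arm(increments=[0, 0, 5, -2, 0, 0, 10, -4, 0, 0, 15, -6, 0, 0, 20, -8, -0.5, 0, 25, -11, -1, 0, 30, -14, -1.5, 0, 32, -14, -1.5, 0, 32, -14])

```text
t: 5.28
tool_pos: [498.1, 107.5, 55.1]
tcp_rot: [-0.251, 0.25, -0.661, 0.661]
force: [0.5, 0.6, -0.1]
grip_width: 0.421
```

```bash
python3 arc.py 2 4 ; python3 -c "
from h import *
c=cap('wrist','w5')"
```

```text
t 5.28 pos [498.1 107.5  55.1] ang -139.8 rad 172.2 zang -48.5 F [ 0.5  0.6 -0.1] M [0.   0.05 0.03] w 0.421 J6 0.97
[-0.2 -0.  -6.   2. ]
[ -0.7  -0.  -12.    4. ]
```

View pics/w5.png

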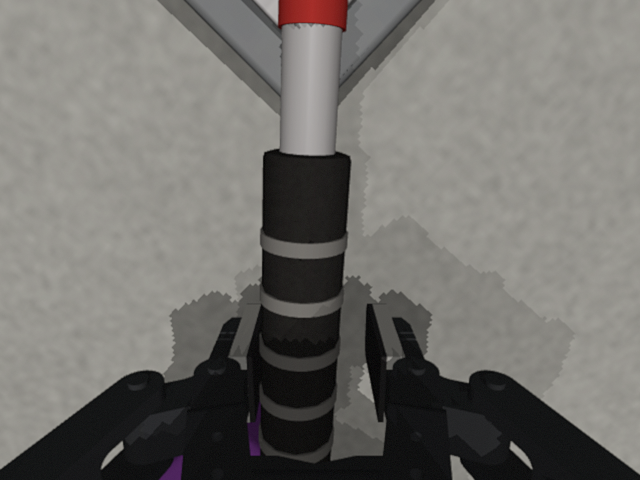

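>>> move_arm(increments=[0, 0, -4, 0, 0, 0, -4, 0, 0, -30, -4, 0, 0, -70, -4, 0, 0, -110, -4, 0], claw=0.6)

```text
t: 5.75
tool_pos: [492.7, 110.5, 164.0]
tcp_rot: [0.249, -0.252, 0.661, -0.661]
force: [2.0, 0.1, -0.5]
grip_width: 0.603
```

```bash
python3 -c "
from h import *
plan((432,-80,150),0)
c=cap('wrist','w6')
c=cap('side'); crop(c,240,140,400,290,'s6',5)"
```

```text
t 5.75 pos [492.7 110.5 164. ] zang -48.5 shift [171.7  14.4 102.4] turn -48.5 F [ 2.   0.1 -0.5] w 0.603 J [ 0.13  0.16  1.97 -0.    1.02  0.98]
```

View pics/s6.png

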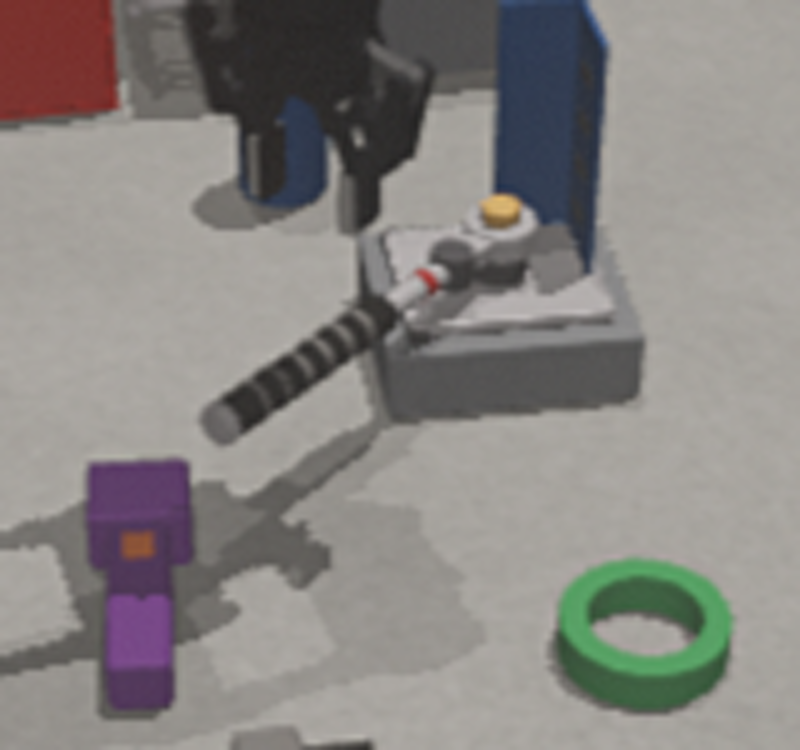

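View pics/w6.png

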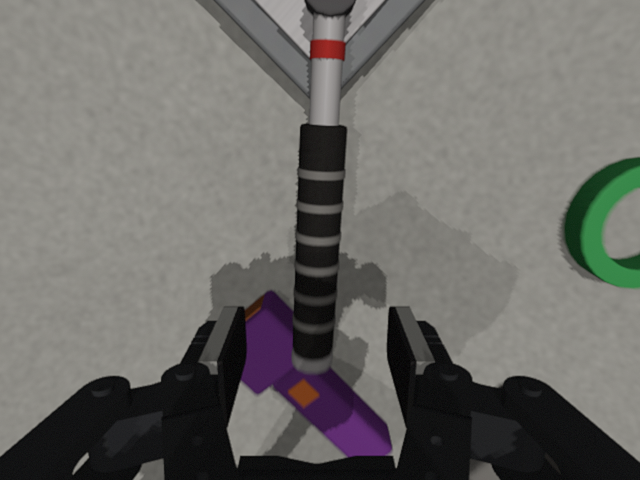

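```bash
python3 bend.py 455 250 220 422; python3 - <<'E'
from h import *
s=r.read_state(); R=rot(s["tcp_rot"]); c=r.capture("wrist"); M=c["mount"]
def W(u,v,z):
    d=np.linalg.inv(c["K"])@np.array([u,v,1.]); d=R@(M[:3,:3]@d); o=R@M[:3,3]+s["tool_pos"]
    return o+d*(z-o[2])/d[2]
b=np.array([629.6,218.7,0])
for a,e,z in [((327,5),(313,360),80),((328,48),(317,320),84),((327,80),(318,300),84)]:
    A,E=W(*a,z),W(*e,z); d=E-A; print(A,E,np.degrees(np.arctan2(d[1],d[0])), np.degrees(np.arctan2(*(A-b)[1::-1])),np.degrees(np.arctan2(*(E-b)[1::-1])))
# images compare s3/s4/s6 knuckle region
import cv2
i=[cv2.imread(f"pics/{f}.png") for f in ("s4","s6")]
cv2.imwrite("pics/cmp.png",np.vstack([cv2.resize(x[180:320,360:560],None,fx=3,fy=2.1) for x in i])[:600])
E
```

```text
[631.50687306 220.95162424  92.        ] [595.65470844 185.66034674  92.        ] [443.60510122  69.23378319  80.        ] head -135.45170429972444 handle -142.55820170207494 kn-b 50.30757373889721 k-e 191.5051637833624
from B: end -141.21450715738442 238.60899467426367
[594.75006445 190.0232035   80.        ] [443.15263097  65.34793488  80.        ] -140.5657739428044 -140.55022716553952 -140.56286747903297
[580.46544528 176.67986033  84.        ] [466.86276753  83.10631977  84.        ] -140.52201256083612 -139.46275744543286 -140.19872614765853
[569.27116988 167.26997117  84.        ] [476.87575879  91.2105146   84.        ] -140.5389532786353 -139.55257243737478 -140.14591253035724
```

View pics/cmp.png

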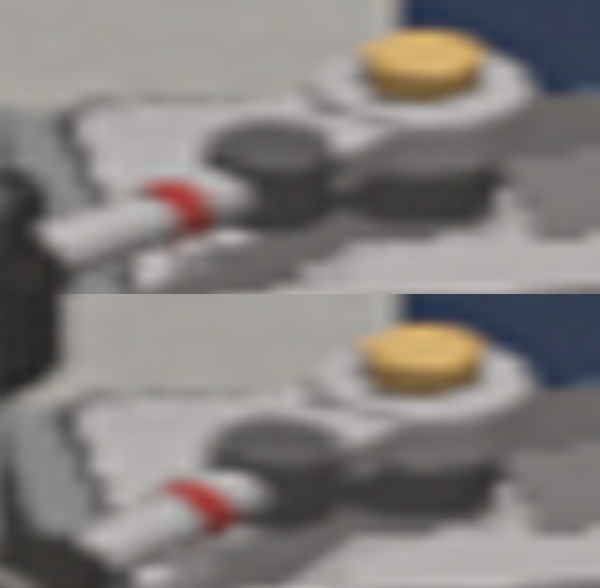

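>>> move_arm(increments=[0, 40, 0, 0, 0, 80, 0, 0, 0, 107, 0, 0, 0, 107, 0, 0])

```text
t: 6.28
tool_pos: [486.2, 109.5, 49.6]
tcp_rot: [0.245, -0.257, 0.663, -0.66]
force: [-1.9, -0.5, -0.6]
grip_width: 0.599
```

>>> move_arm(increments=[0, 0, 0, 0, 0, 0, 0, 0, 0, 0, -3, 1], claw=0.42)

```text
t: 6.53
tool_pos: [494.7, 112.9, 59.0]
tcp_rot: [-0.246, 0.243, -0.663, 0.664]
force: [0.8, -0.5, 0.3]
grip_width: 0.419
```

>>> move_arm(increments=[0, 0, -2, 0.5, 0, 0, -4, 1])

```text
t: 6.7
tool_pos: [491.3, 116.3, 59.0]
tcp_rot: [-0.24, 0.238, -0.665, 0.666]
force: [0.0, -0.4, 0.7]
grip_width: 0.42
```

```bash
python3 arc.py 2 4
```

```text
t 6.7 pos [491.3 116.3  59. ] ang -143.5 rad 172.1 zang -50.5 F [ 0.  -0.4  0.7] M [-0.01  0.02  0.03] w 0.42 J6 1.03
[-0.4 -0.  -6.   2. ]
[ -1.  -0. -12.   4.]
```

>>> move_arm(increments=[0, 0, -2, 0.5, 0, 0, -4, 1])

```text
t: 6.87
tool_pos: [489.2, 119.0, 58.7]
tcp_rot: [-0.235, 0.232, -0.667, 0.668]
force: [2.5, -1.1, 2.1]
grip_width: 0.423
```

>>> move_arm(increments=[0, 0, -2, 0.5, 0, 0, -2, 0.5])

```text
t: 7.03
tool_pos: [487.8, 120.5, 58.3]
tcp_rot: [-0.232, 0.229, -0.668, 0.669]
force: [2.6, -2.0, 2.9]
grip_width: 0.422
```

>>> move_arm(increments=[0, 0, -2, 0.5, 0, 0, -2, 0.5])

```text
t: 7.2
tool_pos: [487.4, 121.2, 58.3]
tcp_rot: [-0.229, 0.226, -0.668, 0.671]
force: [5.0, -7.0, 1.8]
grip_width: 0.419
```

>>> move_arm(increments=[0, 0, -2, 0.5, 0, 0, -2, 0.5])

```text
t: 7.37
tool_pos: [486.4, 122.6, 58.3]
tcp_rot: [-0.226, 0.223, -0.669, 0.672]
force: [5.7, -6.5, 2.7]
grip_width: 0.424
```

```bash
python3 arc.py 2 4
```

```text
t 7.37 pos [486.4 122.6  58.3] ang -146.1 rad 172.4 zang -52.9 F [ 5.7 -6.5  2.7] M [-0.96 -0.83 -0.05] w 0.424 J6 1.09
[-0.4 -0.  -6.   2. ]
[ -1.1  -0.1 -12.    4. ]
```

```bash
python3 - <<'E'
from h import *
s=r.read_state(); c=cap("wrist","w7"); 
cs=cap("side"); crop(cs,240,140,400,290,'s7',5)
print(s["tool_pos"],s["force"],s["tcp_rot"])
E
```

```text
[486.43384251 122.63132529  58.3012701 ] [ 5.71150539 -6.49265393  2.70751874] [-0.22636047  0.22307593 -0.66924103  0.67165059]
```

View pics/w7.png

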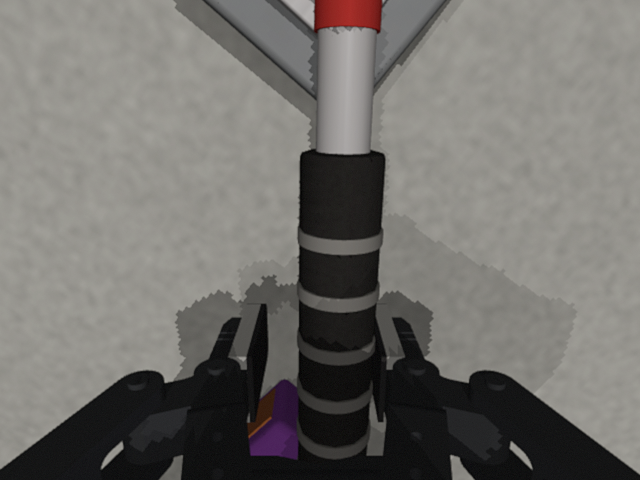

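View pics/s7.png

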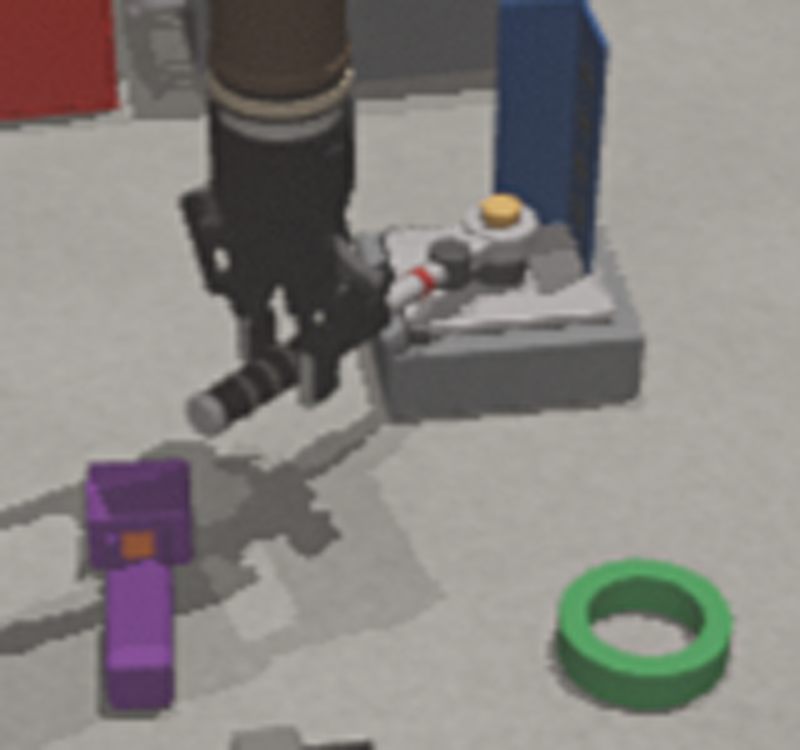

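```bash
cat > wa.py <<'E'
from h import *
c=r.capture("wrist"); M=c["mount"]
def W(u,v,z,p,q):
    R=rot(np.array(q)/np.linalg.norm(q)); d=np.linalg.inv(c["K"])@np.array([u,v,1.]); d=R@(M[:3,:3]@d); o=R@M[:3,3]+np.array(p)
    return o+d*(z-o[2])/d[2]
def H(p,q,a,e):
    A,E=W(*a,88,p,q),W(*e,88,p,q); d=E-A; print(A.round(1),E.round(1),"handle",np.degrees(np.arctan2(d[1],d[0])).round(2))
    # knuckle at handle line backwards: intersect with circle r45 about bolt
    n=d[:2]/np.linalg.norm(d[:2]); B=np.array([629.6,218.7]); w=A[:2]-B
    b=w@n; disc=b*b-(w@w-45**2); 
    if disc>0:
        for t in (-b+np.sqrt(disc),):
            k=A[:2]+t*n-B; print(" head ang",np.degrees(np.arctan2(k[1],k[0])).round(2))
    print(" perp offset of line from bolt",(w[0]*n[1]-w[1]*n[0]).round(2))
E
python3 - <<'E'
from wa import *
H((491.5,124.8,56.5),(-0.208,0.203,-0.675,0.678),(321,33),(337.5,427))
H((486.43,122.63,58.3),(-0.2264,0.2231,-0.6692,0.67165),(348,28),(336,440))
H((498.1,107.5,55.1),(-0.251,0.25,-0.661,0.661),(313,25),(297,430))
H((492.7,110.5,164),(0.249,-0.252,0.661,-0.661),(328,48),(315,330))
E
```

```text
[570.3 177.   88. ] [479.4 109.5  88. ] handle -143.4
 head ang -145.78
 perp offset of line from bolt 1.87
[567.2 174.9  88. ] [469.8 102.8  88. ] handle -143.52
 head ang -145.9
 perp offset of line from bolt 1.87
[569.2 172.1  88. ] [480.  100.2  88. ] handle -141.13
 head ang -143.19
 perp offset of line from bolt 1.61
[573.1 175.2  88. ] [458.   81.7  88. ] handle -140.9
 head ang -143.28
 perp offset of line from bolt 1.87
```

>>> move_arm(increments=[-0.1, 0, -4, 1.8, -0.3, 0, -8, 3.6, -0.5, 0, -12, 5.4, -0.9, 0, -16, 7.2, -1.5, 0, -20, 9, -2.2, 0, -23.5, 10.8, -2.9, 0, -26.8, 12.4, -2.9, 0, -26.8, 12.4])

```text
t: 8.18
tool_pos: [474.4, 146.2, 58.7]
tcp_rot: [-0.154, 0.148, -0.69, 0.692]
force: [9.4, -6.9, -0.0]
grip_width: 0.42
```

```bash
python3 - <<'E'
from h import *
s=r.read_state(); c=cap("wrist","w8"); 
cs=cap("side"); crop(cs,240,140,400,290,'s8',5)
print(s["tool_pos"],s["force"],s["tcp_rot"])
E
```

```text
[474.37512919 146.19186039  58.650081  ] [ 9.44008308 -6.94968096 -0.01892152] [-0.15417961  0.1478715  -0.68969885  0.69186571]
```

View pics/w8.png

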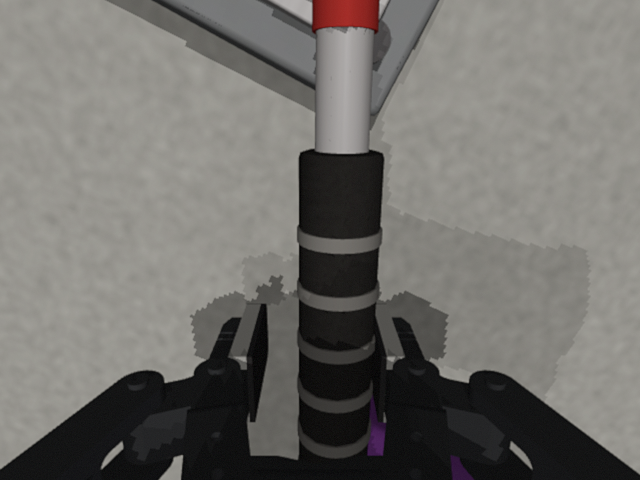

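View pics/s8.png

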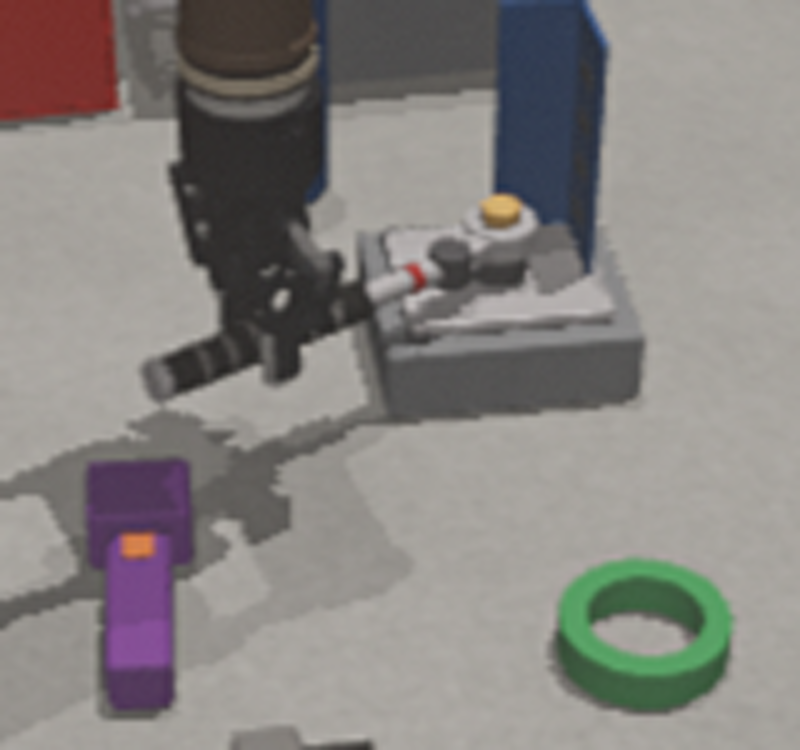

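```bash
python3 - <<'E'
from wa import *
H((474.375,146.19,58.65),(-0.15418,0.14787,-0.6897,0.69187),(345.5,27),(336,440))
E
python3 bend.py 450 250 158 380; python3 arc.py 2
```

```text
[564.2 180.6  88. ] [453.3 130.4  88. ] handle -155.65
 head ang -145.73
 perp offset of line from bolt -7.75
[631.50687306 220.95162424  92.        ] [592.88810672 186.20040451  92.        ] [416.78423856 111.99032948  80.        ] head -138.01743541901178 handle -157.14946854668173 kn-b 51.95244350761853 k-e 191.10130197521158
from B: end -153.36998569428192 238.0703721594986
t 8.38 pos [474.5 145.9  58.7] ang -154.9 rad 171.3 zang -65.3 F [ 9.5 -6.6  0.4] M [-1.01 -1.32  0.05] w 0.422 J6 1.36
[-0.1 -0.  -6.   2. ]
```

>>> move_arm(increments=[-0.3, 0, 4, -1.8, -0.5, 0, 8, -3.6, -0.6, 0, 12, -5.4, -0.6, 0, 16, -7.2, -0.5, 0, 20, -9, -0.3, 0, 24, -10.8, 0, 0, 28, -12, 0, 0, 29, -12])

```text
t: 9.05
tool_pos: [486.3, 120.1, 58.6]
tcp_rot: [-0.225, 0.219, -0.67, 0.672]
force: [5.7, -1.0, 0.6]
grip_width: 0.421
```

>>> move_arm(increments=[0, 0, 0, 0, 0, 0, 0, 0, 0, 0, 0, 0], claw=0.65)

```text
t: 9.3
tool_pos: [480.2, 120.5, 56.5]
tcp_rot: [0.221, -0.223, 0.672, -0.671]
force: [0.7, 0.9, -0.4]
grip_width: 0.65
```

```bash
python3 arc.py 2; python3 - <<'E'
from h import *
s=r.read_state(); c=cap("wrist","w9"); print(s["tool_pos"],s["tcp_rot"])
E
```

```text
t 9.3 pos [480.2 120.5  56.5] ang -146.7 rad 178.7 zang -53.4 F [ 0.7  0.9 -0.4] M [-0.   -0.04 -0.05] w 0.65 J6 1.09
[-0.5  0.  -6.2  2. ]
[480.24537891 120.54408996  56.4982963 ] [ 0.22082117 -0.22320812  0.67176905 -0.67092659]
```

View pics/w9.png

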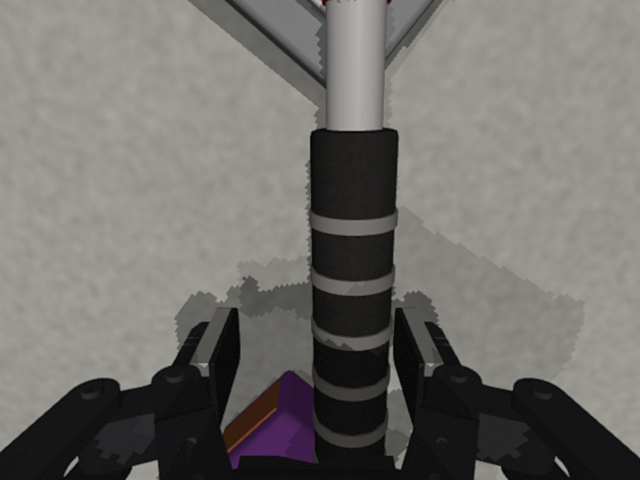

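>>> move_arm(increments=[0, 0, 4, 0, 0, -30, 5, 0, 0, -70, 5, 0, 0, -110, 5, 0])

```text
t: 9.68
tool_pos: [483.0, 116.1, 166.7]
tcp_rot: [0.22, -0.224, 0.672, -0.671]
force: [-0.4, 0.3, 0.7]
grip_width: 0.653
```

```bash
python3 - <<'E'
from wa import *
H((480.25,120.54,56.5),(.22082,-.22321,.67177,-.67093),(356.5,15),(349.5,440))
s=r.read_state(); c=cap("wrist","w10"); print(s["tool_pos"],s["tcp_rot"],s["joint_pos"])
cs=cap("side"); crop(cs,240,140,400,290,'s10',5)
E
```

```text
[564.6 172.1  88. ] [467.4  98.4  88. ] handle -142.82
 head ang -145.51
 perp offset of line from bolt 2.11
[489.85844573 117.27235501 176.30256124] [-0.22636842  0.21812961 -0.67060592  0.67191109] [1.48403428e-01 1.30907730e-01 1.97185222e+00 1.95991025e-04
 1.02703711e+00 1.07963348e+00]
```

View pics/w10.png

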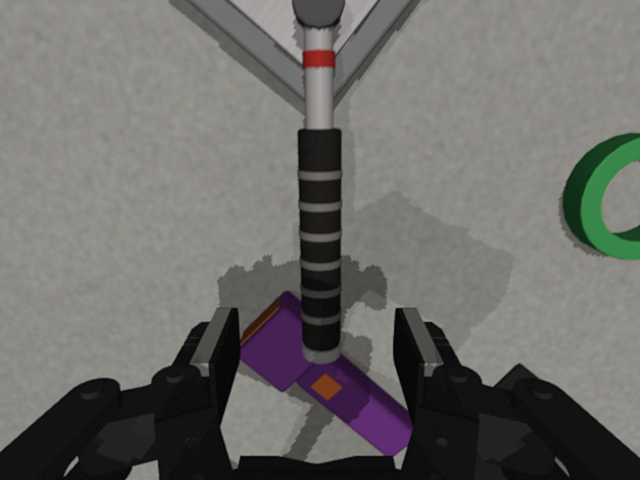

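View pics/s10.png

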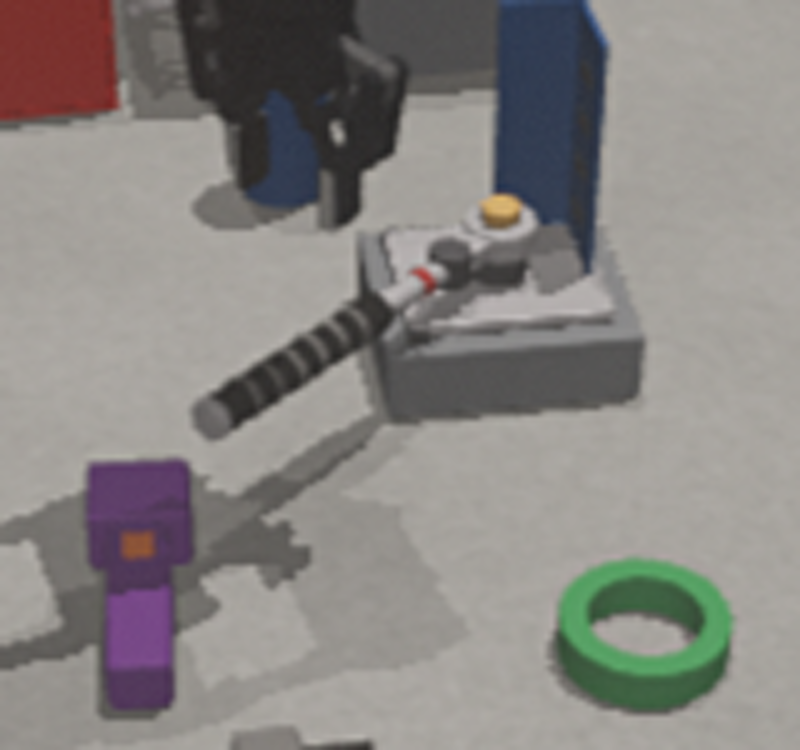

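```bash
python3 -c "
from h import *
plan((432.5,-134.6,90),-0.6)"
```

```text
t 9.83 pos [488.2 117.  171.2] zang -53.4 shift [195.4  80.4 168.3] turn -52.8 F [-0.3 -0.7  0.1] w 0.646 J [0.15 0.14 1.98 0.   1.02 1.08]
```

>>> move_arm(increments=[24, 0, 21, -6.6, 49, 0, 42, -13.2, 73, 0, 63, -19.8, 98, 5, 84, -26.4, 122, 20, 105, -33, 147, 40, 126, -39.6, 171, 60, 147, -46.2, 195, 80, 168, -52.8])

```text
t: 10.5
tool_pos: [427.4, -132.9, 86.8]
tcp_rot: [0.496, -0.497, 0.504, -0.503]
force: [-0.1, -0.4, -0.1]
grip_width: 0.652
```

```bash
python3 -c "
from h import *
plan((432.5,-134.6,90),-0.6)
cap('wrist','w11')"
```

```text
t 10.5 pos [ 427.4 -132.9   86.8] zang -0.8 shift [ 1.6 -3.2  5.2] turn -0.2 F [-0.1 -0.4 -0.1] w 0.652 J [-0.4   0.18  2.14  0.    0.83 -0.39]
```

View pics/w11.png

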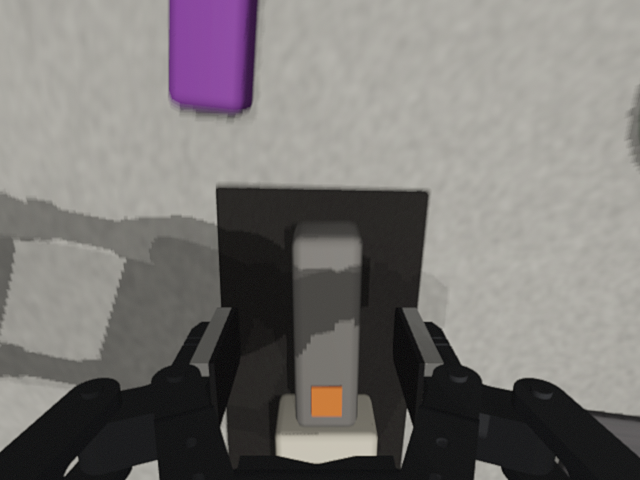

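```bash
python3 -c "
from wa import *
p=(427.4,-132.9,86.8);q=(.496,-.497,.504,-.503)
for a in [(297,237),(358,235),(298,420),(356,422)]: print(W(*a,38,p,q))
for a in [(218,188),(427,191)]: print('mat',W(*a,4,p,q))
plan((432.5,-134.6,90),-0.6)
"
```

```text
[ 419.03360744 -113.29232697   38.        ]
[ 447.44617669 -112.69803978   38.        ]
[ 416.70083841 -216.50017724   38.        ]
[ 447.96698136 -218.17262137   38.        ]
mat [376.09092992 -96.04815848   4.        ]
mat [486.84079957 -99.17612589   4.        ]
t 10.6 pos [ 424.4 -133.8   84.6] zang -1.3 shift [ 0.6 -5.5  8. ] turn -0.7 F [0.2 0.9 0.6] w 0.65 J [-0.4   0.18  2.14 -0.    0.83 -0.38]
```

>>> move_arm(increments=[0, 0, 0, 0, 0, 0, 0, 0, 0, 0, 0, 0])

```text
t: 10.85
tool_pos: [429.8, -131.3, 89.1]
tcp_rot: [-0.495, 0.495, -0.505, 0.505]
force: [-0.3, 0.2, -0.5]
grip_width: 0.65
```

```bash
python3 -c "
from h import *
plan((432.5,-134.6,9),-0.6)
"
```

```text
t 10.85 pos [ 429.8 -131.3   89.1] zang -1.1 shift [ 3.3 80.1  2.7] turn -0.5 F [-0.3  0.2 -0.5] w 0.65 J [-0.39  0.17  2.14  0.    0.83 -0.37]
```

>>> move_arm(increments=[1, 25, 1, 0, 3, 50, 2.5, 0, 3, 62, 2.5, 0, 3, 68, 2.5, 0, 3, 73, 2.5, 0, 3, 77, 2.5, 0, 3, 80, 2.5, 0, 3, 80, 2.5, 0])

```text
t: 11.52
tool_pos: [432.3, -135.1, 9.2]
tcp_rot: [-0.495, 0.495, -0.505, 0.505]
force: [-0.3, -0.2, -1.0]
grip_width: 0.652
```

```bash
python3 -c "
from h import *
plan((432.5,-134.6,8),-0.6)
cap('wrist','w12')"
```

```text
t 11.52 pos [ 432.3 -135.1    9.2] zang -1.1 shift [-0.5  1.2  0.2] turn -0.5 F [-0.3 -0.2 -1. ] w 0.652 J [-0.4   0.34  2.15  0.    0.65 -0.38]
```

View pics/w12.png

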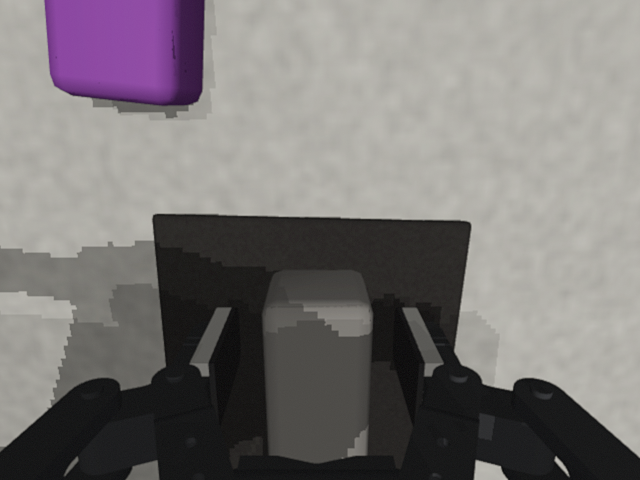

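>>> move_arm(increments=[0, 1, 0, 0, 0, 1, 0, 0, 0, 1, 0, 0], claw=0.41)

```text
t: 11.82
tool_pos: [432.1, -135.4, 8.3]
tcp_rot: [-0.495, 0.495, -0.505, 0.505]
force: [0.3, 0.7, 0.7]
grip_width: 0.406
```

>>> move_arm(increments=[0, 0, 0, 0, 0, 0, 0, 0], claw=0.395)

```text
t: 11.98
tool_pos: [432.3, -135.5, 8.3]
tcp_rot: [-0.495, 0.495, -0.505, 0.505]
force: [-0.5, -0.5, 2.2]
grip_width: 0.394
```

```bash
python3 -c "
from h import *
plan((432.5,-134.6,8),-0.6)
plan((432.5,-134.6,8),-0.6)
cap('wrist','w13')"
```

```text
t 11.98 pos [ 432.3 -135.5    8.3] zang -1.1 shift [-0.9  0.3  0.2] turn -0.5 F [-0.5 -0.5  2.2] w 0.394 J [-0.4   0.34  2.15  0.    0.65 -0.38]
t 11.98 pos [ 432.3 -135.5    8.3] zang -1.1 shift [-0.9  0.3  0.2] turn -0.5 F [-0.5 -0.5  2.2] w 0.394 J [-0.4   0.34  2.15  0.    0.65 -0.38]
```

View pics/w13.png

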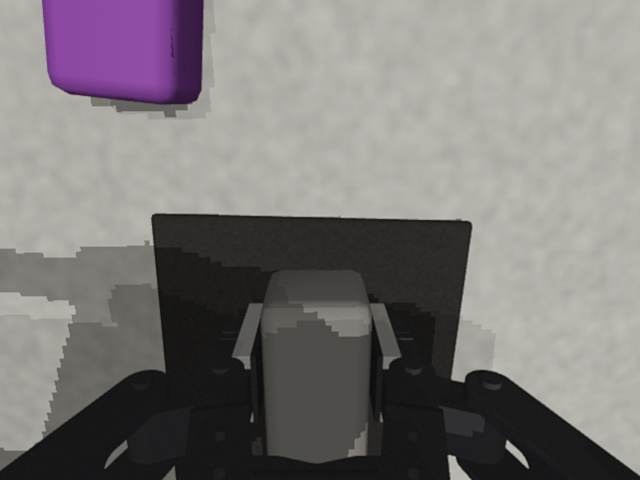

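>>> move_arm(increments=[0, -1, 0, 0, 0, -1, 0, 0], claw=0.385)

```text
t: 12.2
tool_pos: [431.6, -135.1, 8.9]
tcp_rot: [0.495, -0.495, 0.505, -0.505]
force: [0.4, -0.6, -0.7]
grip_width: 0.391
```

>>> move_arm(increments=[0, 0, 0, 0, 0, 0, 0, 0])

```text
t: 12.37
tool_pos: [431.4, -135.1, 8.6]
tcp_rot: [0.495, -0.495, 0.505, -0.505]
force: [0.5, 0.3, -0.9]
grip_width: 0.392
```

>>> move_arm(increments=[1.5, -6, 0, 0, 3, -12, 0, 0, 4.5, -18, 0, 0, 6, -24, 0, 0])

```text
t: 12.7
tool_pos: [432.0, -141.5, 33.8]
tcp_rot: [-0.495, 0.495, -0.505, 0.505]
force: [0.2, -0.7, -2.2]
grip_width: 0.397
```

```bash
python3 -c "
from h import *
plan((432.5,-134.6,8),-0.6)
cap('wrist','w14')
c=cap('side');crop(c,240,230,400,380,'s14',5)"
```

```text
t 12.7 pos [ 432.  -141.5   33.8] zang -1.1 shift [-7.  25.8  0.4] turn -0.5 F [ 0.2 -0.7 -2.2] w 0.397 J [-0.41  0.29  2.14 -0.    0.7  -0.39]
```

View pics/s14.png

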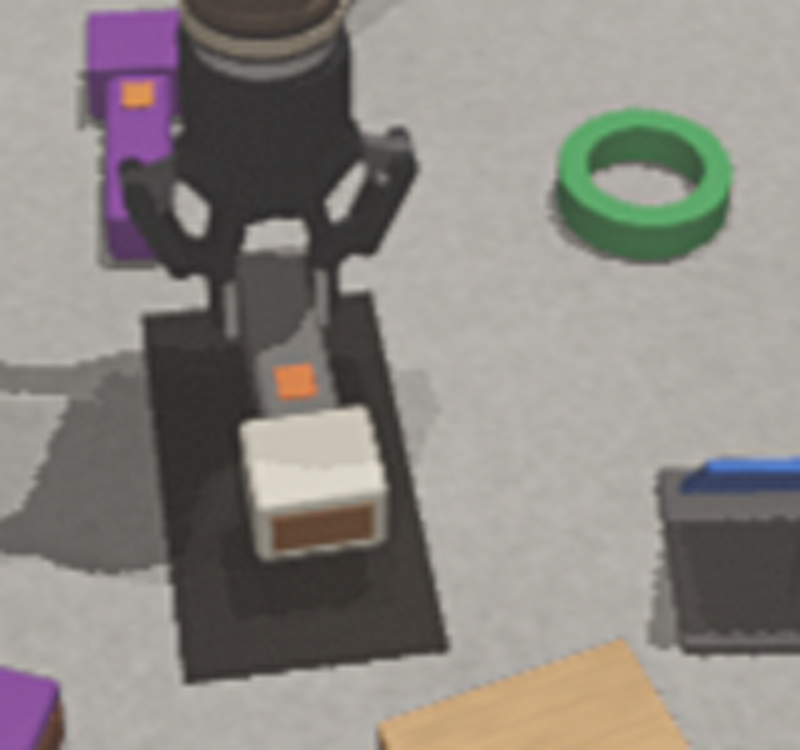

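View pics/w14.png

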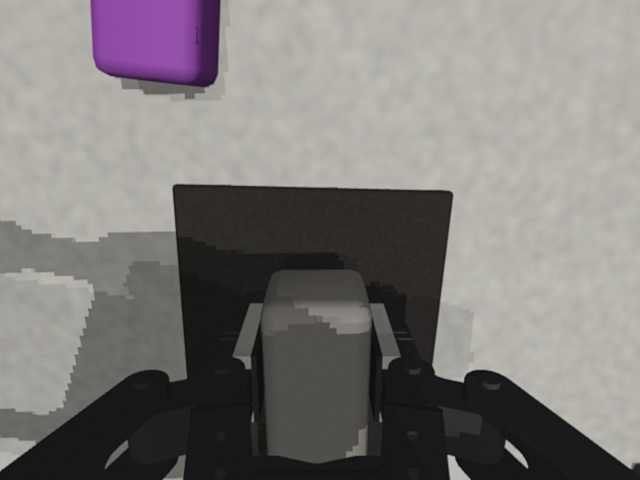

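>>> move_arm(increments=[0, 0, 0, 0, 0, 0, 0, 0], claw=0.39)

```text
t: 12.97
tool_pos: [431.7, -141.2, 33.0]
tcp_rot: [-0.495, 0.495, -0.505, 0.505]
force: [-0.0, -0.4, -1.3]
grip_width: 0.394
```

>>> move_arm(increments=[0, 0, 0, 0, 0, 0, 0, 0], claw=0.393)

```text
t: 13.13
tool_pos: [431.4, -141.1, 32.6]
tcp_rot: [0.495, -0.495, 0.505, -0.505]
force: [-0.2, -0.1, -1.6]
grip_width: 0.393
```

```bash
python3 -c "
from h import *
plan((432.5,-134.6,8),-0.6)
c=cap('side');crop(c,240,230,400,380,'s15',5)"
```

```text
t 13.13 pos [ 431.4 -141.1   32.6] zang -1.1 shift [-6.5 24.6  1. ] turn -0.5 F [-0.2 -0.1 -1.6] w 0.393 J [-0.41  0.29  2.14 -0.    0.7  -0.39]
```

View pics/s15.png

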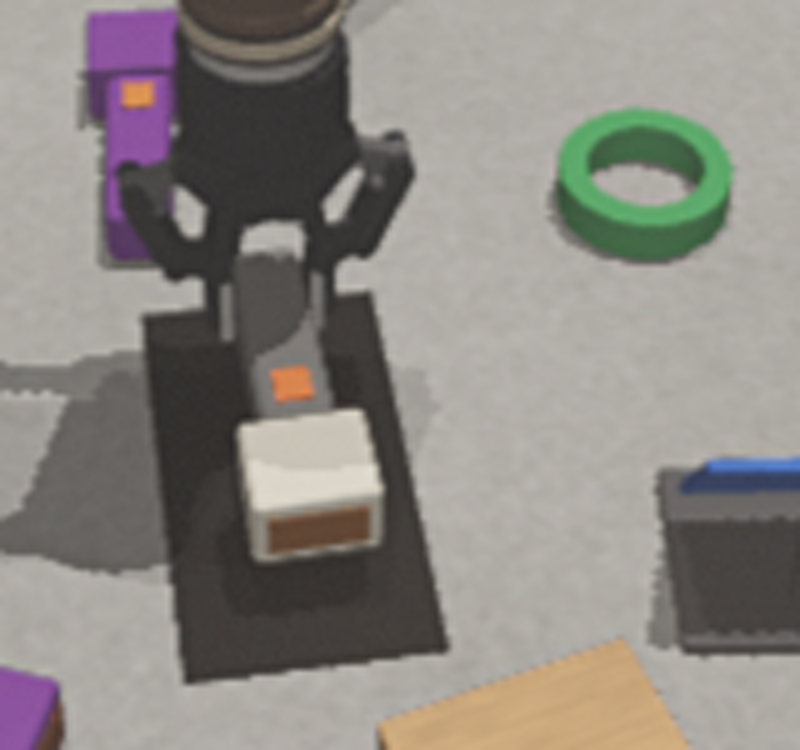

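>>> move_arm(increments=[0, 0, 0, 0, 0, 0, 0, 0], claw=0.396)

```text
t: 13.35
tool_pos: [431.6, -141.1, 32.7]
tcp_rot: [0.495, -0.495, 0.505, -0.505]
force: [0.3, 0.2, -1.2]
grip_width: 0.401
```

>>> move_arm(increments=[0, 0, 0, 0, 0, 0, 0, 0], claw=0.398)

```text
t: 13.52
tool_pos: [431.8, -141.3, 32.9]
tcp_rot: [-0.495, 0.495, -0.505, 0.505]
force: [0.4, -0.7, -1.1]
grip_width: 0.394
```

```bash
python3 -c "
from h import *
plan((432.5,-134.6,8),-0.6)
c=cap('side');crop(c,240,230,400,380,'s16',5)"
```

```text
t 13.52 pos [ 431.8 -141.3   32.9] zang -1.1 shift [-6.7 24.9  0.6] turn -0.5 F [ 0.4 -0.7 -1.1] w 0.394 J [-0.41  0.29  2.14 -0.    0.7  -0.39]
```

View pics/s16.png

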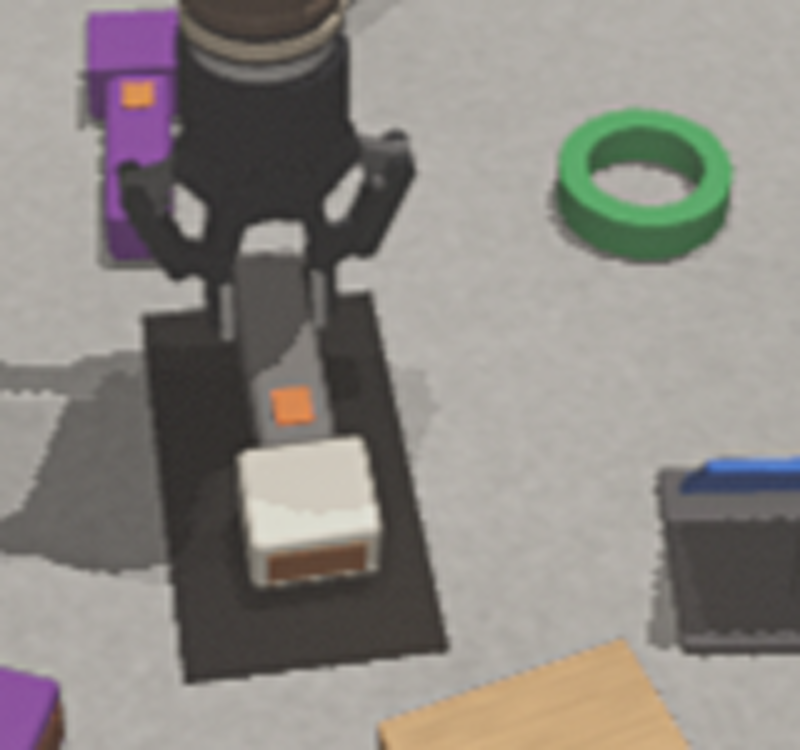

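>>> move_arm(increments=[2, -5, 0, 0, 4, -10, 0, 0, 7, -16, 0, 0, 10, -22, 0, 0, 10, -22, 0, 0, 10, -22, 0, 0])

```text
t: 14.07
tool_pos: [432.4, -151.9, 55.8]
tcp_rot: [-0.495, 0.495, -0.504, 0.506]
force: [0.2, -0.3, -0.9]
grip_width: 0.396
```

```bash
python3 -c "
from h import *
plan((432.5,-134.6,8),-0.6)
c=cap('side');crop(c,240,230,400,380,'s17',5)"
```

```text
t 14.07 pos [ 432.4 -151.9   55.8] zang -1.2 shift [-17.4  47.8  -0.4] turn -0.6 F [ 0.2 -0.3 -0.9] w 0.396 J [-0.43  0.25  2.13  0.    0.75 -0.41]
```

View pics/s17.png

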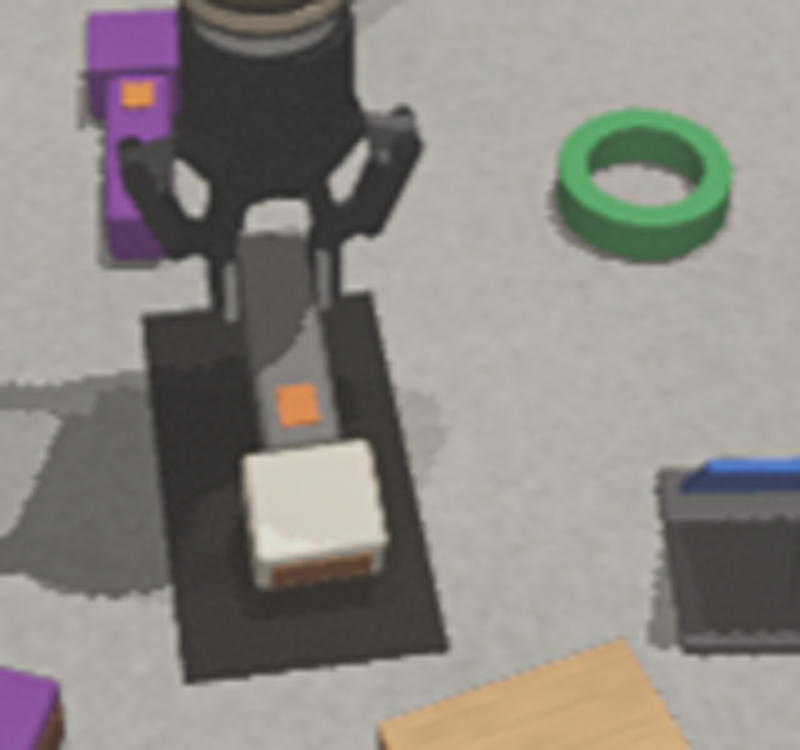

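>>> move_arm(increments=[3, -5, 0, 0, 6, -9, 0, 0, 9, -14, 0, 0, 13, -19, 0, 0, 17, -23, 0, 0, 21, -28, 0, 0, 21, -28, 0, 0, 21, -28, 0, 0])

```text
t: 14.78
tool_pos: [431.7, -172.8, 83.5]
tcp_rot: [-0.495, 0.495, -0.505, 0.506]
force: [0.6, 0.2, -0.2]
grip_width: 0.398
```

```bash
python3 -c "
from h import *
plan((432.5,-134.6,8),-0.6)
c=cap('side');crop(c,260,240,360,340,'s18',6)
c=cap('top');crop(c,320,220,420,300,'t18',6)
c=cap('wrist','w18')"
```

```text
t 14.78 pos [ 431.7 -172.8   83.5] zang -1.2 shift [-38.3  75.4  -0. ] turn -0.6 F [ 0.6  0.2 -0.2] w 0.398 J [-0.47  0.21  2.11  0.    0.82 -0.45]
```

View pics/s18.png

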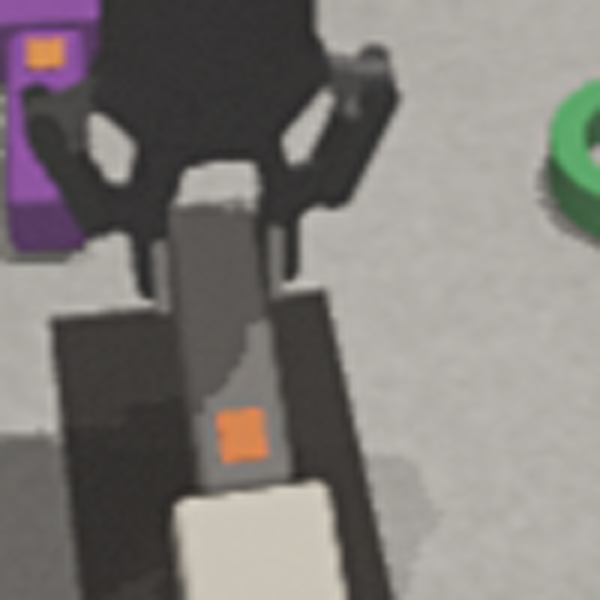

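View pics/t18.png

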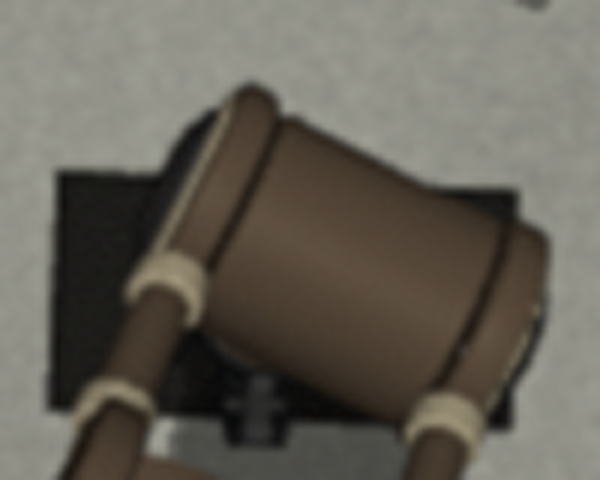

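View pics/w18.png

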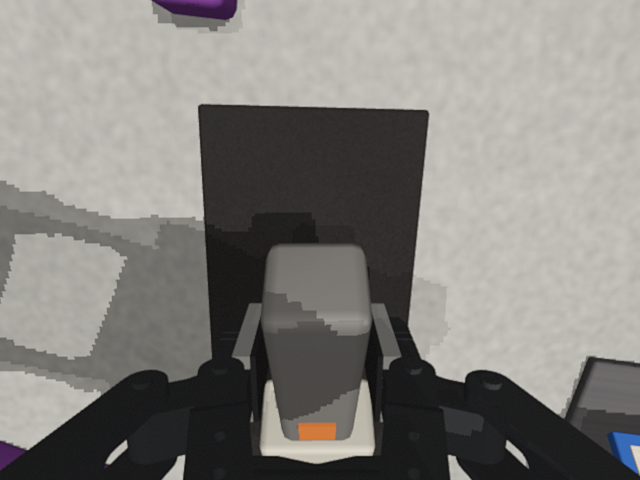

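>>> move_arm(increments=[0, 0, 0, 0, 0, 0, 0, 0, 0, 0, 0, 0], claw=0.34)

```text
t: 15.18
tool_pos: [431.3, -172.2, 83.0]
tcp_rot: [-0.495, 0.495, -0.505, 0.505]
force: [1.2, 0.8, -0.1]
grip_width: 0.383
```

>>> move_arm(increments=[0, -10, 0, 0, 0, -25, 0, 0, 0, -45, 0, 0, 0, -60, 0, 0, 0, -60, 0, 0, 0, -60, 0, 0])

```text
t: 15.68
tool_pos: [431.5, -172.4, 143.7]
tcp_rot: [-0.495, 0.495, -0.504, 0.506]
force: [-0.5, -0.2, -1.8]
grip_width: 0.383
```

```bash
python3 -c "
from h import *
plan((432.5,-134.6,8),-0.6)
c=cap('side');crop(c,260,210,360,330,'s19',5)"
```

```text
t 15.68 pos [ 431.5 -172.4  143.7] zang -1.1 shift [-37.9 135.7  -0. ] turn -0.5 F [-0.5 -0.2 -1.8] w 0.383 J [-0.47  0.11  2.07  0.    0.96 -0.45]
```

View pics/s19.png

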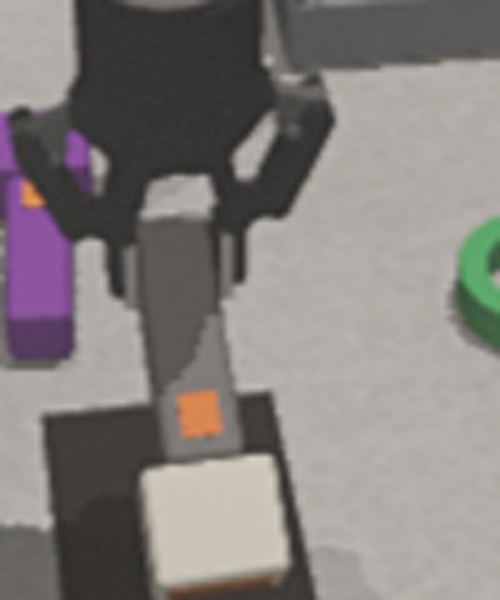

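```bash
cat > fit.py <<'E'
from h import *
from scipy.optimize import least_squares
def fit(c,obj,pix,guess,prior=None):
    obj=np.array(obj,float);pix=np.array(pix)
    def pose(v): # yaw, pitch(nose down +), roll
        return Ro.from_euler("ZYX",v[:3],degrees=True).as_matrix(), v[3:]
    def f(v):
        R,t=pose(v); X=obj@R.T+t; Y=X@c["R"].T+c["t"]; p=Y@c["K"].T; e=(p[:,:2]/p[:,2:]-pix).ravel()
        return np.r_[e, v[2]/3.0] # weak roll prior
    s=least_squares(f,guess); print("yaw,pitch,roll",s.x[:3].round(1),"pos",s.x[3:].round(1),"rms px",np.sqrt((s.fun**2).mean()).round(2)); print(s.fun[:-1].reshape(-1,2).round(1).tolist())
    J=np.linalg.inv(s.jac.T@s.jac); print("sd(0.5px)",(0.5*np.sqrt(np.diag(J))).round(1))
    return s.x
E
python3 - <<'E'
from fit import *
c=r.capture("side")
pix=[(260+u/5-.4,210+v/5-.4) for u,v in [(140,463),(275,454),(290,568),(155,587),(137,218),(210,214),(163,459),(242,452)]]
obj=[(25,-28,38),(25,28,38),(75,28,38),(75,-28,38),(-85,-17,34),(-85,17,34),(25,-17,34),(25,17,34)]
fit(c,obj,pix,[-91,35,0,431,-220,120])
E
```

```text
yaw,pitch,roll [-92.4  28.8  -1. ] pos [ 433.9 -205.6   95. ] rms px 0.54
[[-0.1, 0.3], [-0.5, -0.8], [-0.2, -0.1], [-0.3, -0.8], [-0.5, 0.2], [0.5, -0.5], [0.4, 1.1], [0.7, 0.7]]
sd(0.5px) [ 0.4  2.5  1.4  1.9 10.9  9.4]
```

```bash
python3 - <<'E'
from fit import *
c=r.capture("side"); s=r.read_state(); print(s["tool_pos"])
pix=np.array([(260+u/5-.4,210+v/5-.4) for u,v in [(140,463),(275,454),(290,568),(155,587),(137,218),(210,214),(163,459),(242,452)]])
obj=np.array([(25,-28,38),(25,28,38),(75,28,38),(75,-28,38),(-85,-17,34),(-85,17,34),(25,-17,34),(25,17,34)],float)
for ys in (-2000,):
  def f(v):
    R=Ro.from_euler("ZYX",v[:3],degrees=True).as_matrix();X=obj@R.T+v[3:6]; Y=X@c["R"].T+c["t"]; p=Y@c["K"].T
    e=(p[:,:2]/p[:,2:]-pix).ravel()/0.6
    zs=v[6]; g=R@np.array([-63.7,0,zs])+v[3:6]
    k=np.array([431.5,-172.4,143.7+zs-4.8])
    return np.r_[e,(g-k)/3,(zs-24)/4,v[2]/3]
  q=least_squares(f,[-91,30,0,434,-215,100,24]); print(q.x.round(1),2*q.cost,f(q.x).round(1))
  J=np.linalg.inv(q.jac.T@q.jac);print(np.sqrt(np.diag(J)).round(1))
E
```

```text
[ 429.91264791 -171.5862255   141.69170927]
[ -92.5   26.2   -2.9  430.2 -221.8  109.9   21.8] 17.315191163322876 [-0.6  0.1 -0.4 -1.2  0.3  0.2 -0.8 -1.3 -1.3 -0.3  0.7 -1.   0.4  1.6
  1.4  1.3  0.6 -0.7 -1.1 -0.6 -1. ]
[0.5 1.4 2.2 1.5 3.2 2.5 3.6]
```

```bash
python3 -c "
from h import *
plan((432.5,-134.6,8),-0.6)
c=cap('side');crop(c,275,285,335,340,'s20',10)"
```

```text
t 15.83 pos [ 429.9 -171.6  141.7] zang -1.1 shift [-36.9 133.7   2.2] turn -0.5 F [ 0.5 -0.4 -0.7] w 0.383 J [-0.47  0.11  2.08  0.    0.96 -0.45]
```

View pics/s20.png

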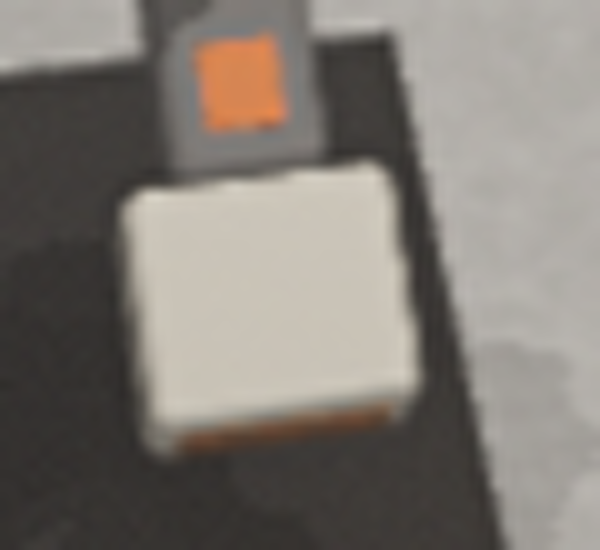

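```bash
python3 - <<'E'
from fit import *
c=r.capture("side"); o=-c["R"].T@c["t"]; print(o)
d=o-np.array([430,-245,95]); print("elev in y-z plane",np.degrees(np.arctan2(d[2],-d[1])))
pix=np.array([(275+u/10-.45,285+v/10-.45) for u,v in [(120,192),(395,162),(420,388),(148,420),(150,460),(412,420)]]+[(260+u/5-.4,210+v/5-.4) for u,v in [(137,216),(210,212)]])
obj=np.array([(25,-28,38),(25,28,38),(75,28,38),(75,-28,38),(75,-28,0),(75,28,0),(-85,-17,34),(-85,17,34)],float)
def f(v):
    R=Ro.from_euler("ZYX",v[:3],degrees=True).as_matrix();X=obj@R.T+v[3:6]; Y=X@c["R"].T+c["t"]; p=Y@c["K"].T
    e=(p[:,:2]/p[:,2:]-pix).ravel()/0.6
    zs=v[6]; g=R@np.array([-63.7,0,zs])+v[3:6]
    k=np.array([430,-172,142+zs-4.8])
    return np.r_[e,(g-k)/5,(zs-24)/4,v[2]/3]
q=least_squares(f,[-91,30,0,434,-215,100,24]); print(q.x.round(1),2*q.cost,f(q.x).round(1))
J=np.linalg.inv(q.jac.T@q.jac);print(np.sqrt(np.diag(J)).round(1))
E
```

```text
[ 315.4784085  -954.36232998  868.08622023]
elev in y-z plane 47.46137625799942
[ -92.9   30.3    1.5  433.5 -212.6  102.9   24.3] 13.242665497478512 [ 0.3 -1.1 -0.5 -1.2  0.5  0.9  0.1  1.  -0.4 -0.1  0.1  1.3 -1.2  0.2
  0.8 -1.2  1.   0.4 -1.1  0.1  0.5]
[0.5 1.4 1.4 1.  3.5 3.2 3.7]
```

```bash
python3 -c "
from h import *
plan((432.5,-134.6,8),-0.6)
c=cap('wrist');crop(c,230,225,410,475,'w20',3); cv2.imwrite('pics/w20.png',cv2.resize(cv2.imread('pics/w20.png'),None,fx=.8,fy=.8))"
```

```text
t 15.93 pos [ 430.1 -171.7  141.7] zang -1.1 shift [-37.  133.7   2. ] turn -0.5 F [-1.1  0.1 -1.6] w 0.383 J [-0.47  0.11  2.08  0.    0.96 -0.45]
```

View pics/w20.png

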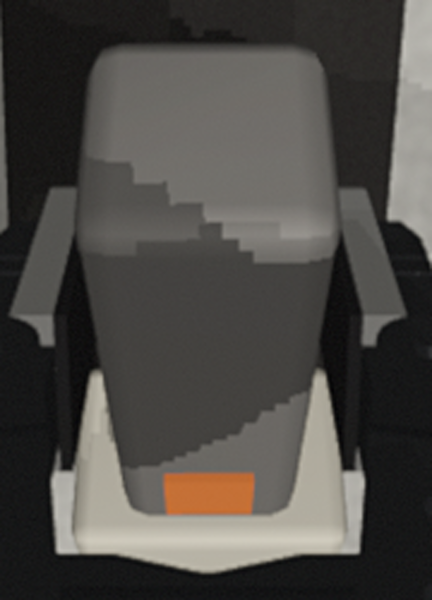

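```bash
cat > wfit.py <<'E'
from h import *
from scipy.optimize import least_squares
c=r.capture("wrist"); M=c["mount"]; Rc=M[:3,:3].T; tc=-Rc@M[:3,3]
A=np.array([[1,0,0],[0,0,-1],[0,1,0]],float) # scanner-level axes (fwd,left,up)-> tool: fwd=x, y=z, up=-y
def wfit(pix,obj,w=1.5):
    pix=np.array(pix,float);obj=np.array(obj,float)
    def f(v):
        R=A@Ro.from_euler("ZYX",v[:3],degrees=True).as_matrix()
        Y=(obj@R.T+v[3:6])@Rc.T+tc; p=Y@c["K"].T
        return np.r_[((p[:,:2]/p[:,2:]-pix)/w).ravel(),v[2]/2]
    q=least_squares(f,[0,31,0,50,30,0]); J=np.linalg.inv(q.jac.T@q.jac)
    print("yaw pitch roll, origin(tool)",q.x.round(1),"sd",np.sqrt(np.diag(J)).round(1)); print((q.fun[:-1]*w).reshape(-1,2).round(1).tolist())
    R=A@Ro.from_euler("ZYX",q.x[:3],degrees=True).as_matrix()
    g=R.T@(np.array([0,-19,0])-q.x[3:6]); print("grasp point in scanner",g.round(1))
    return q.x,R
E
python3 - <<'E'
from wfit import *
P=lambda u,v:(230+u/2.4-.4,225+v/2.4-.4)
pix=[P(*a) for a in [(88,45),(328,45),(76,240),(340,240),(128,515),(290,515),(92,372),(326,372),(75,533),(345,533)]]
obj=[(-85,-17,0),(-85,17,0),(-85,-17,34),(-85,17,34),(25,-17,34),(25,17,34),(25,-28,0),(25,28,0),(25,-28,38),(25,28,38)]
wfit(pix,obj); wfit(pix[:2]+pix[4:],obj[:2]+obj[4:])
E
```

```text
yaw pitch roll, origin(tool) [ 0.1 30.1  0.  43.6 49.4  0.6] sd [0.2 0.3 0.5 0.8 1.  0.3]
[[3.6, 0.3], [-3.5, 0.2], [0.7, -0.0], [-0.7, -0.2], [0.0, 1.1], [0.3, 1.1], [-1.6, -3.7], [1.8, -3.8], [-0.5, 2.1], [-0.0, 2.1]]
grasp point in scanner [-72.   -0.5  37.3]
yaw pitch roll, origin(tool) [ 0.1 29.7  0.  44.4 50.5  0.6] sd [0.3 0.6 0.7 1.2 1.6 0.3]
[[4.1, 0.2], [-4.0, -0.0], [0.2, 1.0], [0.1, 1.0], [-1.4, -3.3], [1.6, -3.4], [-0.2, 2.0], [-0.3, 1.9]]
grasp point in scanner [-73.   -0.5  38.5]
```

```bash
python3 - <<'E'
from wfit import *
def pr(X,o,ph):
    R=A@Ro.from_euler("ZYX",[0,ph,0],degrees=True).as_matrix(); Y=Rc@(R@np.array(X,float)+o)+tc; p=c["K"]@Y; return (p[:2]/p[2]).round(0)
for X in [(-85,17,0),(-85,17,34),(25,17,34)]: print(X,pr(X,np.array([63.7,4.5,0]),0), pr(X,np.array([43.6,49.4,0.6]),30.1))
E
python3 -c "
import cv2;a=cv2.imread('pics/w13.png')[225:475,230:410];b=cv2.imread('pics/w18.png')[225:475,230:410]
import numpy as np;cv2.imwrite('pics/c18.png',cv2.resize(np.hstack([a,b]),None,fx=2.2,fy=2.2))"
```

```text
(-85, 17, 0) [361. 268.] [363. 244.]
(-85, 17, 34) [373. 310.] [371. 325.]
(25, 17, 34) [361. 579.] [350. 440.]
```

View pics/c18.png

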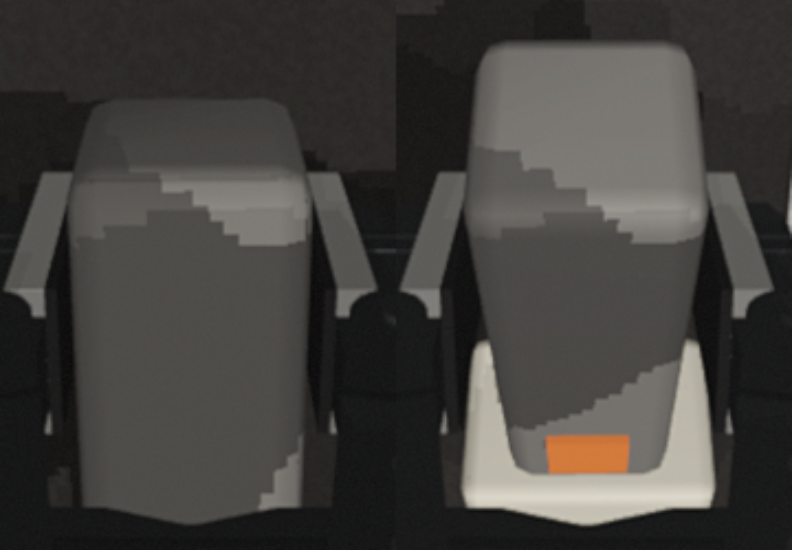

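```bash
python3 -c "
from h import *
plan((431.5,-172.5,84),-1.1)"
```

```text
t 16.08 pos [ 430.6 -172.   142.1] zang -1.1 shift [ 0.6 58.1  1. ] turn -0.0 F [ 0.1 -0.8 -0.7] w 0.385 J [-0.47  0.11  2.08  0.    0.96 -0.45]
```

>>> move_arm(increments=[0, 20, 0, 0, 0, 38, 0, 0, 0, 48, 0, 0, 0, 54, 0, 0, 0, 57, 0, 0, 0, 59, 0, 0, 0, 60, 0, 0, 0, 60, 0, 0])

```text
t: 16.75
tool_pos: [431.6, -172.5, 83.5]
tcp_rot: [-0.495, 0.495, -0.505, 0.505]
force: [0.1, -1.6, -2.0]
grip_width: 0.387
```

>>> move_arm(increments=[0, 0, 0, 0, 0, 0, 0, 0], claw=0.395)

```text
t: 16.92
tool_pos: [431.7, -172.5, 83.5]
tcp_rot: [-0.495, 0.495, -0.504, 0.505]
force: [-0.1, 0.6, -1.5]
grip_width: 0.396
```

>>> move_arm(increments=[2, -3, 0, 0, 4, -6, 0, 0, 6, -8, 0, 0, 6, -8, 0, 0])

```text
t: 17.25
tool_pos: [431.8, -179.1, 91.8]
tcp_rot: [-0.495, 0.495, -0.504, 0.506]
force: [0.2, -0.6, -1.4]
grip_width: 0.391
```

```bash
python3 -c "
from h import *
plan((432.5,-134.6,8),-0.6)
c=cap('wrist','w21')
c=cap('side');crop(c,265,230,345,340,'s21',5)"
```

```text
t 17.25 pos [ 431.8 -179.1   91.8] zang -1.1 shift [-44.6  83.8  -0.4] turn -0.5 F [ 0.2 -0.6 -1.4] w 0.391 J [-0.49  0.2   2.1  -0.    0.84 -0.47]
```

View pics/w21.png

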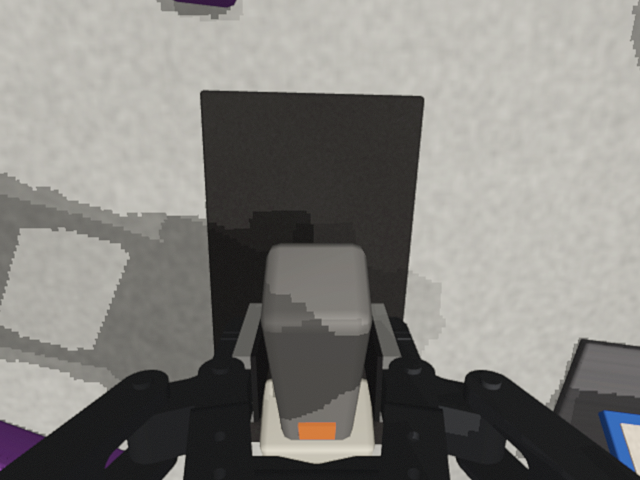

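View pics/s21.png

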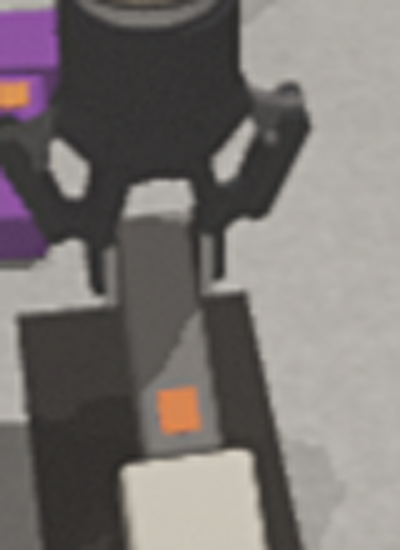

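>>> move_arm(increments=[0, 0, 0, 0, 0, 0, 0, 0, 0, 0, 0, 0], claw=0.397)

```text
t: 17.6
tool_pos: [431.0, -178.2, 90.9]
tcp_rot: [0.495, -0.495, 0.505, -0.505]
force: [-0.6, -0.0, 0.4]
grip_width: 0.401
```

```bash
python3 -c "
from h import *
plan((432.5,-134.6,8),-0.6)
c=cap('wrist');crop(c,230,225,410,475,'w22',3); cv2.imwrite('pics/w22.png',cv2.resize(cv2.imread('pics/w22.png'),None,fx=.8,fy=.8))"
```

```text
t 17.6 pos [ 431.  -178.2   90.9] zang -1.1 shift [-43.6  82.9   0.7] turn -0.5 F [-0.6 -0.   0.4] w 0.401 J [-0.49  0.2   2.1  -0.    0.84 -0.47]
```

View pics/w22.png

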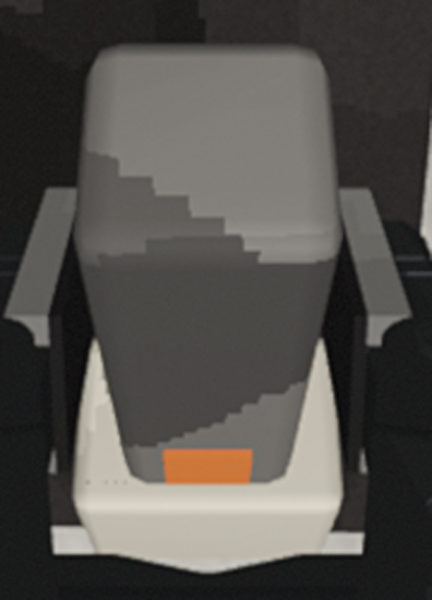

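>>> move_arm(increments=[0, 0, 0, 0, 0, 0, 0, 0, 0, 0, 0, 0], claw=0.34)

```text
t: 17.9
tool_pos: [431.0, -178.2, 91.0]
tcp_rot: [0.495, -0.495, 0.505, -0.505]
force: [-1.0, 0.7, 1.3]
grip_width: 0.386
```

```bash
python3 - <<'E'
from wfit import *
P=lambda u,v:(230+u/2.4-.4,225+v/2.4-.4)
pix=[P(*a) for a in [(86,45),(330,45),(74,240),(342,240),(126,482),(290,482),(92,340),(326,340),(75,497),(345,497)]]
obj=[(-85,-17,0),(-85,17,0),(-85,-17,34),(-85,17,34),(25,-17,34),(25,17,34),(25,-28,0),(25,28,0),(25,-28,38),(25,28,38)]
wfit(pix,obj)
E
```

```text
yaw pitch roll, origin(tool) [ 0.1 33.8  0.  39.7 53.5  0.6] sd [0.3 0.3 0.5 0.8 1.  0.3]
[[4.2, -1.9], [-4.1, -2.0], [1.9, 1.3], [-1.9, 1.3], [1.5, 0.8], [-0.7, 0.8], [-0.9, -3.3], [0.9, -3.4], [0.8, 2.8], [-1.6, 2.8]]
grasp point in scanner [-73.3  -0.5  38.2]
```

```bash
python3 -c "
from h import *
plan((670,-111.5,202),-8.3)"
```

```text
t 17.95 pos [ 431.  -178.1   91. ] zang -1.1 shift [ -71.3 -111.   237.6] turn 7.2 F [-0.9  0.6  1.3] w 0.381 J [-0.49  0.2   2.1   0.    0.84 -0.47]
```

>>> move_arm(increments=[0, -15, 0, 0, 0, -35, 0, 0, -5, -60, 5, 0, -15, -85, 20, 1, -25, -105, 45, 2, -35, -111, 75, 3, -45, -111, 105, 4, -55, -111, 135, 5])

```text
t: 18.62
tool_pos: [568.8, -125.5, 202.8]
tcp_rot: [-0.473, 0.472, -0.526, 0.527]
force: [-0.8, -0.2, -1.7]
grip_width: 0.387
```

```bash
python3 -c "
from h import *
plan((670,-111.5,202),-8.3)"
```

```text
t 18.62 pos [ 568.8 -125.5  202.8] zang -6.2 shift [-24.8   1.   99.1] turn 2.1 F [-0.8 -0.2 -1.7] w 0.387 J [-0.29  0.25  1.76 -0.    1.12 -0.18]
```

>>> move_arm(increments=[-8, 0, 30, 0.7, -15, 0.5, 58, 1.4, -20, 1, 80, 2, -24, 1, 93, 2.1, -24.8, 1, 99, 2.1, -24.8, 1, 99, 2.1, -24.8, 1, 99, 2.1, -24.8, 1, 99, 2.1])

```text
t: 19.28
tool_pos: [666.9, -112.0, 200.4]
tcp_rot: [0.462, -0.463, 0.535, -0.534]
force: [0.2, 0.3, -1.0]
grip_width: 0.381
```

```bash
python3 -c "
from h import *
plan((670,-111.5,202),-8.3)
c=cap('wrist','w23')
c=cap('side','s23');crop(c,300,200,460,350,'s23c',5)
c=cap('top');crop(c,320,130,440,230,'t23',6)"
```

```text
t 19.28 pos [ 666.9 -112.   200.4] zang -8.2 shift [-0.9 -1.6  3. ] turn 0.1 F [ 0.2  0.3 -1. ] w 0.381 J [-0.23  0.43  1.53 -0.    1.18 -0.09]
```

View pics/w23.png

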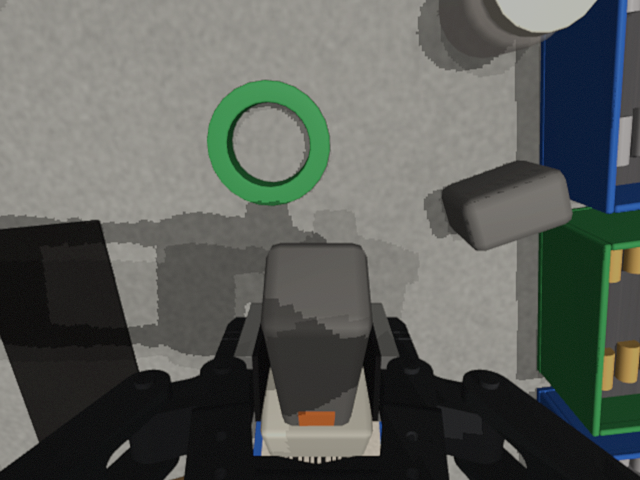

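View pics/s23c.png

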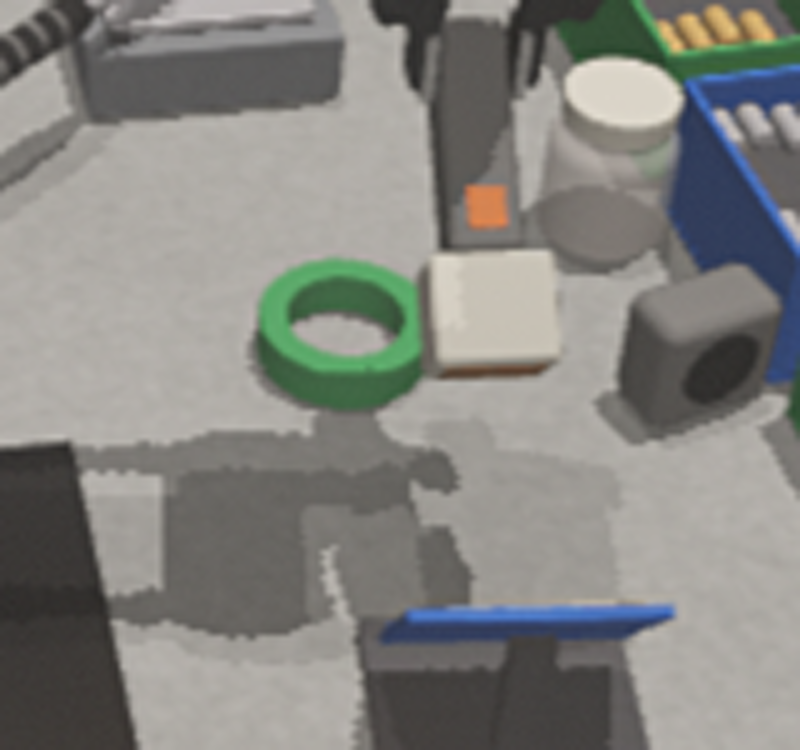

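View pics/t23.png

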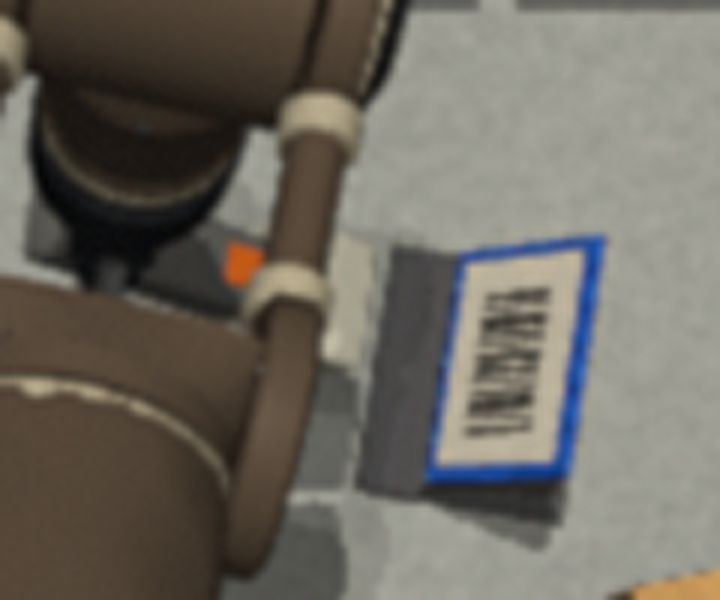

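```bash
python3 - <<'E'
from fit import *
c=r.capture("top")
for u,v in [(508,363),(515,362)]: print(ray(c,320+u/6-.42,130+v/6-.42,67).round(1))
for z,(a,b) in {35:((462,252),(427,483)),101:((605,237),(567,478))}.items():
    A,B=[ray(c,320+u/6-.42,130+v/6-.42,z) for u,v in (a,b)]; d=A-B; print(A.round(1),B.round(1),np.degrees(np.arctan2(d[1],d[0])).round(1),np.linalg.norm(d).round(1))
c=r.capture("side"); s=r.read_state(); print(s["tool_pos"].round(1))
pix=np.array([(300+u/5-.4,200+v/5-.4) for u,v in [(428,254),(553,249),(561,356),(432,364),(436,377),(553,371),(440,15),(515,15)]])
obj=np.array([(25,-28,38),(25,28,38),(75,28,38),(75,-28,38),(75,-28,0),(75,28,0),(-85,-17,34),(-85,17,34)],float)
tp=s["tool_pos"];f_=np.array([-.144,-.99,0])
pred=tp+39.7*f_-np.array([0,0,53.5]); print("pred origin",pred.round(1))
def f(v,w):
    R=Ro.from_euler("ZYX",v[:3],degrees=True).as_matrix();X=obj@R.T+v[3:6]; Y=X@c["R"].T+c["t"]; p=Y@c["K"].T
    e=(p[:,:2]/p[:,2:]-pix).ravel()/0.6
    return np.r_[e,v[2]/3,(v[3:6]-pred)/w]
for w in (4,100):
    q=least_squares(f,[-98,33,0,*pred],args=(w,)); print(q.x.round(1),2*q.cost,f(q.x,w).round(1))
    J=np.linalg.inv(q.jac.T@q.jac);print(np.sqrt(np.diag(J)).round(1))
    R=Ro.from_euler("ZYX",q.x[:3],degrees=True).as_matrix(); W=q.x[3:6]+R@[75,0,19]; b=R[:,0]
    C=np.array([642.8,-305,67]); n=np.array([.144*.819,.99*.819,.574]); print("window",W.round(1),"dist",np.linalg.norm(C-W).round(1),"beam miss",((W-C)-((W-C)@b)*b).round(1),"angle",np.degrees(np.arccos(-b@n)).round(1))
E
```

```text
[ 642.2 -302.9   67. ]
[ 642.7 -306.1   67. ]
[ 700.9 -289.3   35. ] [ 592. -271.   35.] -9.5 110.3
[ 692.2 -339.7  101. ] [ 584.6 -320.5  101. ] -10.1 109.4
[ 667.6 -112.   201.2]
pred origin [ 661.9 -151.3  147.7]
[-100.2   35.3    5.8  670.9 -143.4  152.6] 32.48088237433696 [-0.4 -1.   1.1 -0.9  1.   1.   0.3 -0.2 -2.6  1.1  0.7  1.8 -0.6  0.
 -0.1 -1.1  1.9  2.2  2.   1.2]
[0.6 1.3 1.4 1.4 2.7 2.3]
window [ 656.3 -214.   124.7] dist 108.6 beam miss [-2.2  3.9 -4.9] angle nan
[ -99.6   38.2    6.8  679.5 -124.3  137.3] 12.272129427610258 [ 0.1 -0.4  0.6 -0.5  0.3  0.9  0.7 -0.3 -1.9 -0.4  0.3  0.1 -0.1  0.9
 -0.  -0.3  2.3  0.2  0.3 -0.1]
[0.7 1.6 1.5 2.9 6.2 5.2]
window [ 665.5 -193.5  105.8] dist 120.2 beam miss [  7.8  23.6 -31.3] angle 2.9<stdin>:19: RuntimeWarning: invalid value encountered in arccos
```

>>> move_arm(increments=[0, 0, 2, 0.4, 0, 0, 4, 0.7, 0, 0, 4, 0.7, 0, 0, 4, 0.7, 0, 0, 4, 0.7, 0, 0, 4, 0.7, 0, 0, 4, 0.7, 0, 0, 4, 0.7])

```text
t: 20.2
tool_pos: [672.1, -112.4, 200.9]
tcp_rot: [0.46, -0.46, 0.537, -0.537]
force: [-0.5, -1.0, -2.0]
grip_width: 0.381
```

```bash
python3 -c "
from h import *
plan((672,-111.5,202),-9)
c=cap('wrist');crop(c,230,225,410,475,'w24',3); cv2.imwrite('pics/w24.png',cv2.resize(cv2.imread('pics/w24.png'),None,fx=.8,fy=.8))"
```

```text
t 20.2 pos [ 672.1 -112.4  200.9] zang -8.9 shift [-0.8 -1.1 -0.2] turn 0.1 F [-0.5 -1.  -2. ] w 0.381 J [-0.23  0.44  1.51  0.    1.19 -0.07]
```

View pics/w24.png

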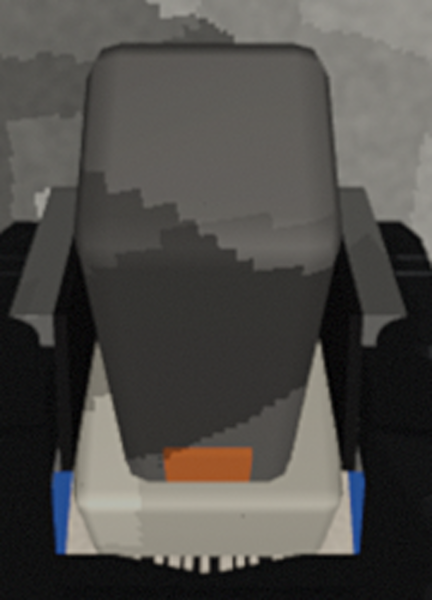

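>>> move_arm(increments=[0, 0, 0, 0, 0, 0, 0, 0, 0, 0, 0, 0, 0, 0, 0, 0, 0, 0, 0, 0, 0, 0, 0, 0, 0, 0, 0, 0, 0, 0, 0, 0])

```text
t: 20.92
tool_pos: [672.1, -112.4, 200.9]
tcp_rot: [0.46, -0.46, 0.537, -0.537]
force: [0.1, -0.3, 0.1]
grip_width: 0.386
```

>>> move_arm(increments=[0, 0, 0, 0, 0, 0, 0, 0, 0, 0, 0, 0, 0, 0, 0, 0, 0, 0, 0, 0, 0, 0, 0, 0, 0, 0, 0, 0, 0, 0, 0, 0])

```text
t: 21.58
tool_pos: [672.1, -112.4, 200.9]
tcp_rot: [0.46, -0.46, 0.537, -0.537]
force: [0.1, 0.7, -1.8]
grip_width: 0.386
```

>>> move_arm(increments=[0, 0, 0, 0, 0, 0, 0, 0, 0, 0, 0, 0, 0, 0, 0, 0, 0, 0, 0, 0, 0, 0, 0, 0, 0, 0, 0, 0, 0, 0, 0, 0])

```text
t: 22.25
tool_pos: [672.1, -112.4, 200.9]
tcp_rot: [-0.46, 0.46, -0.537, 0.537]
force: [-0.4, 0.1, -0.8]
grip_width: 0.384
```

```bash
python3 -c "
from h import *
plan((431.5,-173,202),-1.1)"
```

```text
t 22.25 pos [ 672.1 -112.4  200.9] zang -8.9 shift [  97.2   -1.1 -228.3] turn -7.8 F [-0.4  0.1 -0.8] w 0.384 J [-0.23  0.44  1.51 -0.    1.19 -0.07]
```

>>> move_arm(increments=[-2, 0, -15, 0, 0, 0, -42, -1, 5, 0, -75, -2, 15, 0, -108, -3, 30, 0, -140, -4, 50, 0, -170, -5.5, 72, 0, -198, -7, 94, 0, -220, -7.8])

```text
t: 22.92
tool_pos: [437.8, -170.9, 200.9]
tcp_rot: [0.495, -0.496, 0.505, -0.504]
force: [0.1, -0.3, -1.9]
grip_width: 0.384
```

>>> move_arm(increments=[1, 0, -8, 0, 2, 10, -8, 0, 2, 25, -8, 0, 2, 40, -8, 0, 2, 50, -8, 0, 2, 50, -8, 0, 2, 50, -8, 0])

```text
t: 23.5
tool_pos: [432.3, -172.3, 150.1]
tcp_rot: [0.495, -0.495, 0.505, -0.504]
force: [0.9, -0.5, -1.0]
grip_width: 0.384
```

```bash
python3 -c "
from h import *
plan((432,-175,94),-1.1)"
```

```text
t 23.5 pos [ 432.3 -172.3  150.1] zang -1.1 shift [ 2.7 56.1 -0.2] turn 0.0 F [ 0.9 -0.5 -1. ] w 0.384 J [-0.47  0.1   2.07  0.    0.98 -0.45]
```

>>> move_arm(increments=[1, 15, 0, 0, 2.5, 32, 0, 0, 2.5, 44, 0, 0, 2.5, 51, 0, 0, 2.5, 55, 0, 0, 2.5, 57, 0, 0, 2.5, 58, 0, 0, 2.5, 58, 0, 0])

```text
t: 24.17
tool_pos: [432.7, -175.7, 93.5]
tcp_rot: [-0.495, 0.495, -0.504, 0.505]
force: [0.5, 0.0, -1.2]
grip_width: 0.384
```

>>> move_arm(increments=[0, 1, 0, 0, 0, 1, 0, 0])

```text
t: 24.33
tool_pos: [432.5, -175.7, 92.4]
tcp_rot: [-0.495, 0.495, -0.505, 0.505]
force: [-0.1, 0.5, -0.9]
grip_width: 0.386
```

>>> move_arm(increments=[0, 0, 0, 0, 0, 1, 0, 0, -4, 5, 0, 0, -8, 9, 0, 0, -12, 13.5, 0, 0, -16, 18, 0, 0, -16, 18.5, 0, 0], claw=0.395)

```text
t: 24.92
tool_pos: [431.9, -158.2, 72.5]
tcp_rot: [0.495, -0.495, 0.505, -0.504]
force: [1.2, 1.1, 0.8]
grip_width: 0.397
```

```bash
python3 -c "
from h import *
plan((432,-175,94),-1.1)
c=cap('wrist','w26')
c=cap('side');crop(c,240,230,400,380,'s26',5)"
```

```text
t 24.92 pos [ 431.9 -158.2   72.5] zang -1.1 shift [ 16.7 -21.6   0.3] turn 0.0 F [1.2 1.1 0.8] w 0.397 J [-0.45  0.23  2.12  0.    0.8  -0.43]
```

View pics/w26.png

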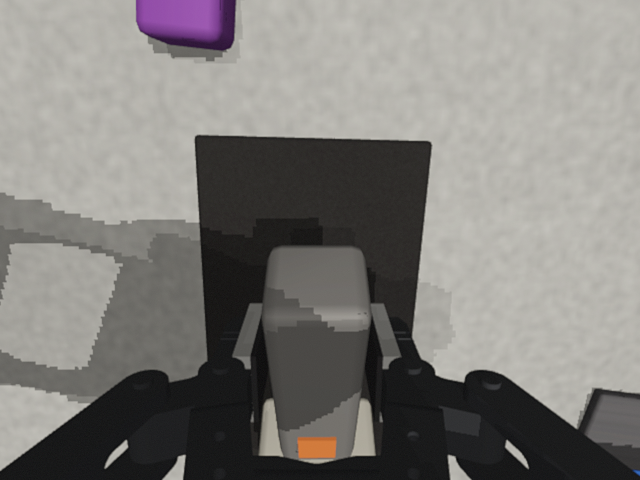

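View pics/s26.png

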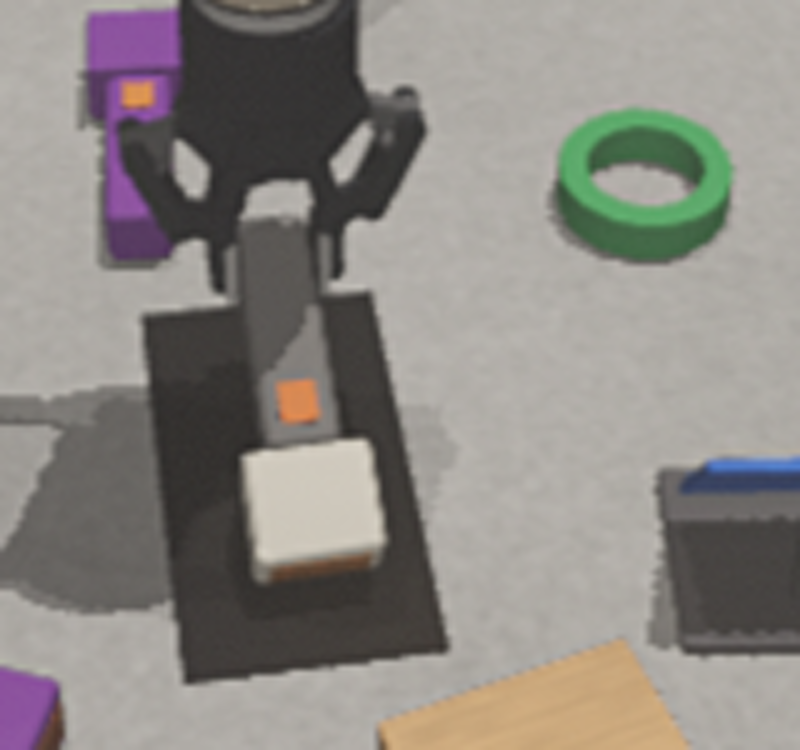

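Pivoting back smoothly: the nose is on the mat and the tail is coming down. Continue.

>>> move_arm(increments=[-4, 5, 0, 0, -8, 10, 0, 0, -11, 15, 0, 0, -14, 20, 0, 0, -16.5, 25, 0, 0, -19, 30, 0, 0, -21, 35, 0, 0, -22, 38, 0, 0])

```text
t: 25.68
tool_pos: [432.6, -136.9, 34.6]
tcp_rot: [0.495, -0.495, 0.505, -0.505]
force: [0.8, 1.1, 0.1]
grip_width: 0.398
```

```bash
python3 -c "
from h import *
plan((432,-175,94),-1.1)
c=cap('wrist','w27')
c=cap('side');crop(c,240,230,400,380,'s27',5)"
```

```text
t 25.68 pos [ 432.6 -136.9   34.6] zang -1.1 shift [ 38.  -59.4   0.1] turn -0.0 F [0.8 1.1 0.1] w 0.398 J [-0.4   0.29  2.14  0.    0.71 -0.38]
```

View pics/s27.png

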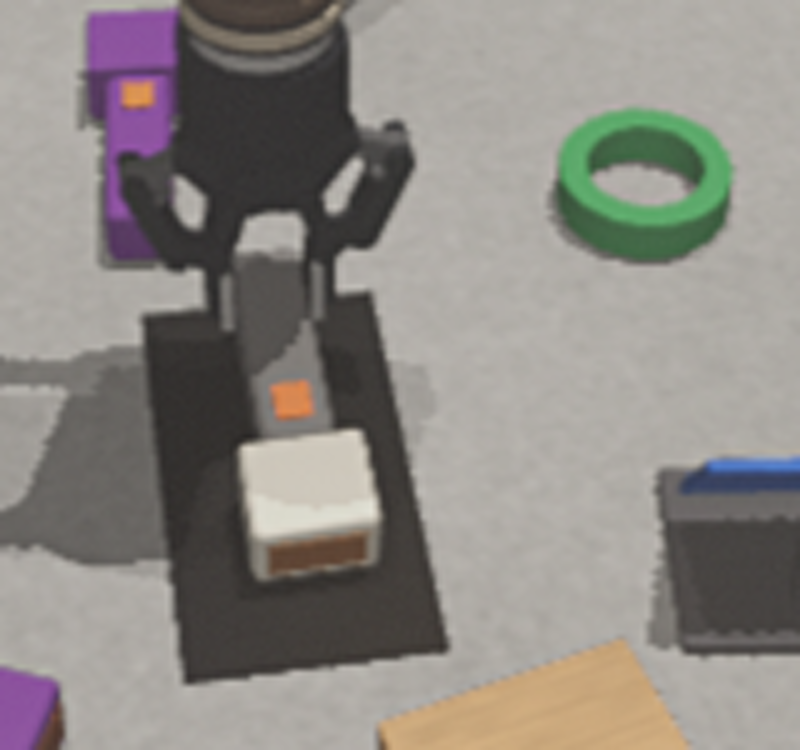

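View pics/w27.png

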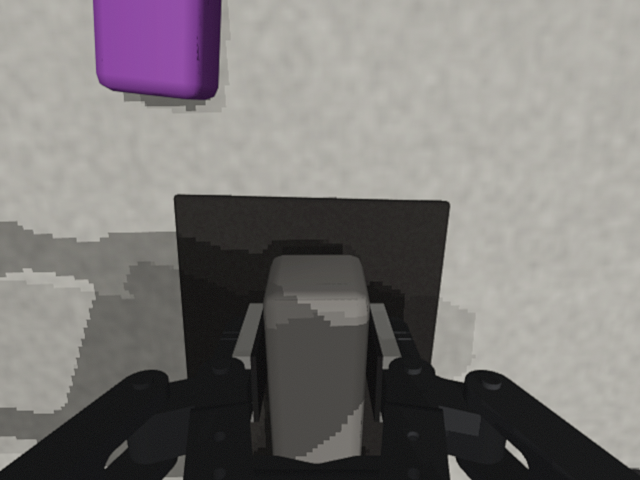

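>>> move_arm(increments=[-1, 4, 0, 0, -2, 8, 0, 0, -3, 12, 0, 0, -4, 16, 0, 0, -4, 18, 0, 0, -4, 18, 0, 0])

```text
t: 26.28
tool_pos: [432.6, -133.3, 17.0]
tcp_rot: [0.495, -0.495, 0.505, -0.505]
force: [-0.4, 0.1, -0.5]
grip_width: 0.393
```

```bash
python3 -c "
from h import *
plan((432,-175,94),-1.1)
c=cap('wrist','w28')
c=cap('side');crop(c,240,230,400,380,'s28',5)"
```

```text
t 26.28 pos [ 432.6 -133.3   17. ] zang -1.1 shift [ 41.7 -77.1   0.2] turn -0.0 F [-0.4  0.1 -0.5] w 0.393 J [-0.4   0.33  2.15  0.    0.67 -0.38]
```

View pics/w28.png

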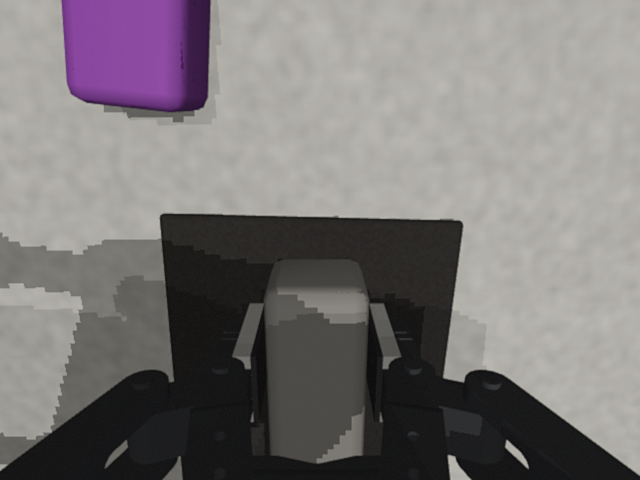

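View pics/s28.png

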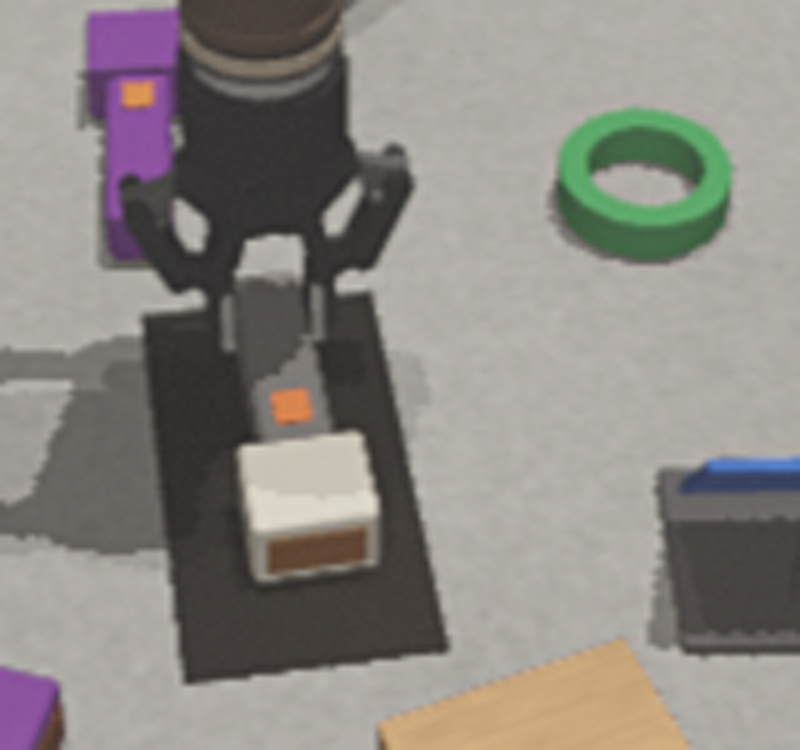

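>>> move_arm(increments=[0, 2, 0, 0, 0, 4, 0, 0, 0, 4, 0, 0])

```text
t: 26.63
tool_pos: [432.7, -133.7, 14.7]
tcp_rot: [0.495, -0.495, 0.505, -0.504]
force: [-4.0, 0.7, 13.1]
grip_width: 0.394
```

>>> move_arm(increments=[0, 2, 0, 0, 0, 4, 0, 0, 0, 4, 0, 0])

```text
t: 26.88
tool_pos: [432.7, -133.9, 11.2]
tcp_rot: [0.495, -0.496, 0.505, -0.504]
force: [-6.5, 0.8, 18.8]
grip_width: 0.393
```

```bash
python3 -c "
from h import *
plan((432,-175,94),-1.1)
c=cap('wrist');crop(c,230,225,410,475,'w29',3); cv2.imwrite('pics/w29.png',cv2.resize(cv2.imread('pics/w29.png'),None,fx=.8,fy=.8))"
```

```text
t 26.88 pos [ 432.7 -133.9   11.2] zang -1.1 shift [ 41.1 -82.8  -0.1] turn -0.0 F [-6.5  0.8 18.8] w 0.393 J [-0.4   0.34  2.15 -0.    0.65 -0.38]
```

View pics/w29.png

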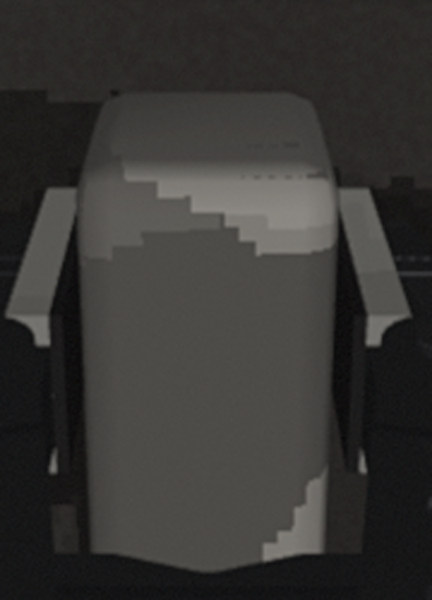

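>>> move_arm(increments=[0, -1, 0, 0, 0, -2, 0, 0])

```text
t: 27.1
tool_pos: [433.0, -133.6, 11.7]
tcp_rot: [-0.495, 0.495, -0.505, 0.505]
force: [-0.1, 0.1, -1.2]
grip_width: 0.398
```

>>> move_arm(increments=[0, 0, 0, 0, 0, 0, 0, 0, 0, 0, 0, 0], claw=0.44)

```text
t: 27.35
tool_pos: [432.9, -133.5, 11.3]
tcp_rot: [0.495, -0.495, 0.505, -0.505]
force: [0.3, 0.4, -1.7]
grip_width: 0.434
```

>>> move_arm(increments=[0, 0, 0, 0, 0, 0, 0, 0, 0, 0, 0, 0], claw=0.65)

```text
t: 27.6
tool_pos: [432.9, -133.4, 11.3]
tcp_rot: [0.495, -0.495, 0.505, -0.505]
force: [-0.9, -0.2, 0.5]
grip_width: 0.65
```

>>> move_arm(increments=[0, -15, 0, 0, 0, -40, 0, 0, 0, -80, 0, 0, 0, -120, 0, 0, 0, -150, 0, 0, 0, -150, 0, 0])

```text
t: 28.1
tool_pos: [438.1, -135.5, 168.3]
tcp_rot: [-0.497, 0.493, -0.5, 0.509]
force: [0.7, -0.8, -0.4]
grip_width: 0.648
```

```bash
python3 -c "
from h import *
plan((432,-175,94),-1.1)
c=cap('wrist','w30')
c=cap('side','s30')"
```

```text
t 28.1 pos [ 438.1 -135.5  168.3] zang -1.1 shift [39.2 74.5 -6.3] turn -0.0 F [ 0.7 -0.8 -0.4] w 0.648 J [-0.4   0.05  2.08  0.    1.   -0.38]
```

View pics/w30.png

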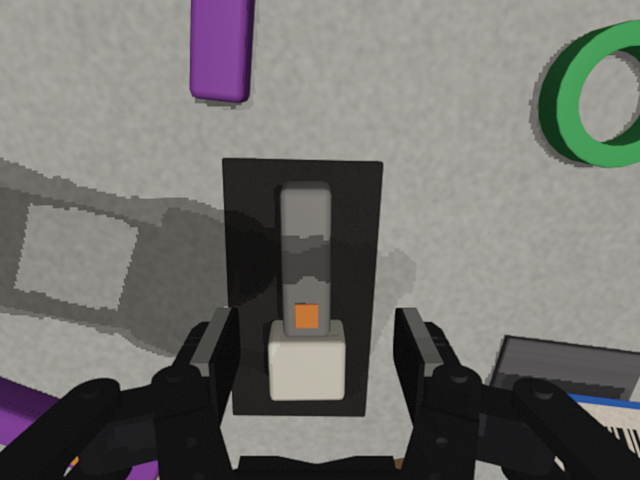

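View pics/s30.png

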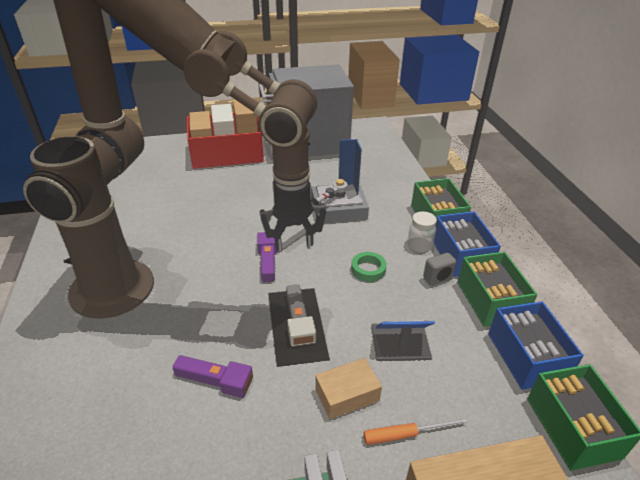

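>>> move_arm(increments=[0, 0, 0, 0, 0, 0, 0, 0, 0, 0, 0, 0, 0, 0, 0, 0, 0, 0, 0, 0, 0, 0, 0, 0])

```text
t: 28.7
tool_pos: [432.6, -133.3, 160.7]
tcp_rot: [0.495, -0.495, 0.505, -0.504]
force: [0.4, -0.5, 0.6]
grip_width: 0.65
```

```bash
python3 -c "
from h import *
plan((432,-175,94),-1.1)
c=cap('top');crop(c,180,150,340,270,'t31',5)"
```

```text
t 28.7 pos [ 432.6 -133.3  160.7] zang -1.1 shift [41.7 66.7  0.3] turn -0.0 F [ 0.4 -0.5  0.6] w 0.65 J [-0.4   0.06  2.09 -0.    1.   -0.38]
```

View pics/t31.png

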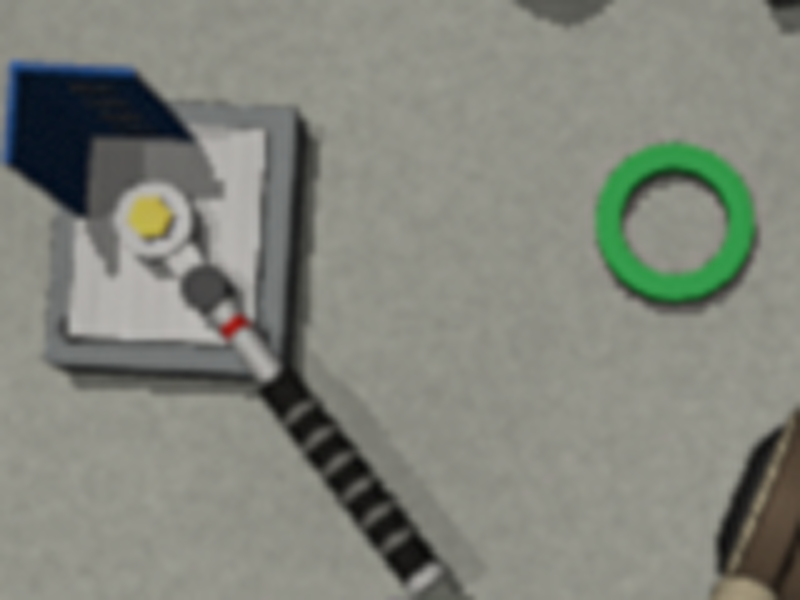

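```bash
python3 -c "
from h import *
c=r.capture('top')
P=lambda u,v,z:ray(c,180+u/5-.4,150+v/5-.4,z)
a=P(281,385,80);e=P(414,571,80);d=e-a;print(np.degrees(np.arctan2(d[1],d[0])))
b=P(150,216,92);d=e-b;print(b,e,np.degrees(np.arctan2(d[1],d[0])))
r.close_job()"
```

```text
-144.18286924309047
[629.62649131 218.74630041  92.        ] [442.4054878   79.26987112  80.        ] -143.314522689045
the job is handed in; nothing more can be done
```

The wrench, the scan and the laying down are all done, in the order asked, and I handed the job in at about 29 s. I got no verdict back, so this rests on my own measurements.

**Wrench:**
- My first pull bent the handle only about 0.1 rad by my measurement, less than the 0.12 needed to trip. Easing off then turned the bolt back about 2.5°.
- I re-tightened it to the stop and pulled again. The handle bent about 0.21 rad at about 11 N, then I let it spring straight and released it.
- A last top view shows the handle straight at −143 to −144°. The stop was at −143.5°, so the bolt is still tight to within about 1°.

**Scan:**
- The moves could not tilt the tool, so I let the scanner pivot nose-down in a light grip, with its nose resting on the mat, and then gripped it firmly.
- The wrist camera put the tilt at 33.8°, against 35° for the card. The side camera was less certain, at 35 to 38°.
- I worked out a distance of about 100 mm from the wrist camera. The two side-camera fits gave 109 and 120 mm, and I trusted them less because of their poor depth.
- The wrist picture showed the beam centred sideways on the card, and the arm held still for about 2 s.

**Laying down:**
- The scanner pivoted back and lies flat, fully on its mat. While it was being lowered the last few millimetres, the upward force on the tool reached about 19 N, so that part was firmer than I wanted.
- The bystander objects and purple look-alikes look unmoved in the last pictures, and the gripper is clear of everything.

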